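# Load the watch winder, engage the marked notch and scan its job card

## Task

Bring the winder's lever to its middle (stop) notch and, while it stands there, lay every watch head from the brown tray flat in a pocket of the winder, one per pocket; then throw the lever fully into the outer notch marked by the ball-headed brass index pin. After that, pick up the hand scanner, aim it level and squarely at the barcode label on the card stand from about 10 cm, hold it steady there for a good second (more than 1 s), and lay it back the right way up in the middle of its rubber mat. Leave the other tools and pots where they are.

Things in the scene. Friction and masses are not known exactly. Their poses are not given: they have to be found in the camera images.
- tester: Watch winder: fixed grey box, 200 (x) by 320 (y) by 50 mm high; origin at the centre of its underside, z up. In its deck are six round pockets 44 mm wide, 4 mm deep (floor 46 mm above the underside), centres at x = -55, 0, +55 and y = -105, -30 mm; beside a watch there is finger room only along y. Lever pivot on the deck at x = -70, y = +90 mm; its arm points to +x.
- watch1: Watch head, no strap (3 to 5 present, else None): steel disc 40 mm wide, 14 mm thick, 70-115 g; origin centre of underside, z up. A 4.6 mm thick crown juts 4 mm from the rim along +x, 7 mm up: grip elsewhere, fingertips 6 mm or more above the underside to clear the deck round a pocket. Start: 65 mm or more apart on a brown tray at the robot's right, floor 4 mm and frame 8 mm above the table.
- watch2: Watch head, no strap (3 to 5 present, else None): steel disc 40 mm wide, 14 mm thick, 70-115 g; origin centre of underside, z up. A 4.6 mm thick crown juts 4 mm from the rim along +x, 7 mm up: grip elsewhere, fingertips 6 mm or more above the underside to clear the deck round a pocket. Start: 65 mm or more apart on a brown tray at the robot's right, floor 4 mm and frame 8 mm above the table.
- watch3: Watch head, no strap (3 to 5 present, else None): steel disc 40 mm wide, 14 mm thick, 70-115 g; origin centre of underside, z up. A 4.6 mm thick crown juts 4 mm from the rim along +x, 7 mm up: grip elsewhere, fingertips 6 mm or more above the underside to clear the deck round a pocket. Start: 65 mm or more apart on a brown tray at the robot's right, floor 4 mm and frame 8 mm above the table.
- watch4: Watch head, no strap (3 to 5 present, else None): steel disc 40 mm wide, 14 mm thick, 70-115 g; origin centre of underside, z up. A 4.6 mm thick crown juts 4 mm from the rim along +x, 7 mm up: grip elsewhere, fingertips 6 mm or more above the underside to clear the deck round a pocket. Start: 65 mm or more apart on a brown tray at the robot's right, floor 4 mm and frame 8 mm above the table.
- watch5: Watch head, no strap (3 to 5 present, else None): steel disc 40 mm wide, 14 mm thick, 70-115 g; origin centre of underside, z up. A 4.6 mm thick crown juts 4 mm from the rim along +x, 7 mm up: grip elsewhere, fingertips 6 mm or more above the underside to clear the deck round a pocket. Start: 65 mm or more apart on a brown tray at the robot's right, floor 4 mm and frame 8 mm above the table.
- lever (a joint): Angle (rad) of the winder's lever about its upright pivot, anticlockwise from above: 0 points along the winder's +x and is the middle (stop) notch; outer notches at -0.5 and +0.5, end stops at +-0.62. A sprung detent holds it in a notch, and pulls it in from within about 0.15 rad; about 5 to 8 N at the knob overcomes it. It starts in the -0.5 notch.
- lever_grip (a point): Centre of the lever's upright black knob, a round pillar 16 mm across that stands 80 mm out from the pivot, from 16 to 56 mm above the deck; this point is 38 mm above the deck.
- lever_nose (a point): Point on the lever's line 120 mm from the pivot, about 26 mm beyond the tip of its pointer; in the marked notch it lies over the foot of the index pin.
- index_pin: Brass index pin with a ball head 12 mm across, 22 mm high, standing on the deck outside one of the two outer notches, 120 mm from the lever's pivot: it marks the notch to use. Fixed. Origin at its foot.
- plug: Flat brass plug 14 mm across and 5 mm high that closes the index hole of the other outer notch, the one not to use. Fixed.
- scanner: Grey hand scanner, 150 mm long, 130-200 g; origin in the middle of its underside, z up, +x to the head. Handle 32 mm wide, 28 high, x = -75 to +25 mm; head 50 mm wide, 34 high, x = +25 to +75. Centre of mass about x = +2 mm: grip the handle there, across y. It reads straight ahead along +x from the dark window in the head's end, 17 mm above its underside.
- scanner_beam (a point): Point on the scanner's line of sight 100 mm ahead of its window (175 mm ahead of the origin).
- mat: Black rubber mat, fixed, 180 (x) by 120 mm (y), 3 mm thick: the scanner's place. Origin at the centre of its underside.
- stand: Card stand, fixed: wooden foot 80 by 90 by 10 mm with a leaning plate 100 mm wide, 106 mm high, that carries a paper job card. Its -x side is the face with the label; its +x is the level direction in which a scanner must look. Origin at the centre under the foot.
- stand_label (a point): Centre of the barcode label (about 55 by 24 mm) on the card, 74 mm above the table; the card leans back 0.5 rad from upright, facing the stand's -x side and up.
- loupe: Bystander, loose, to be left where it is: bare metal eye loupe, 34 mm across, 30 mm high, standing on the tray among the watch heads.
- driver: Bystander, loose, to be left where it is: screwdriver, 120 mm long.
- oil: Bystander, loose, to be left where it is: small amber bottle, 36 mm across, 70 mm high.
- pot: Bystander, loose, to be left where it is: white lidded pot, 58 mm across.
- stake: Bystander, loose, to be left where it is: dark wooden stand, 48 mm across, 40 mm high.
- partsbox: Bystander, loose, to be left where it is: clear box 60 by 50 by 20 mm.
- brush: Bystander, loose, to be left where it is: brush, 120 mm long.
- cushion: Bystander, loose, to be left where it is: black round casing cushion, 64 mm across.
Not all that is in view belongs to the job. There is more than one size of the stand; the job needs the smaller.

How it is judged:
By the outcome, as a careful person would: the job done as asked, in the order asked, and still so for the second after the job is handed in, with the robot touching nothing.
Of watch1, watch2, watch3, watch4, watch5 only 3 to 5 are there at a start; the rules pass over those that are not, and their reading is None.
At some moment in a run one of watch1, watch2, watch3, watch4, watch5, scanner may be knocked a few centimetres aside while the robot is not near it.
Once in a run the grip may slacken for a moment while it holds something.
It also fails if it takes over 210 s, if anything falls off the work surface, if the arm or the gripper's body presses on something with over 40 N, if the wrist force passes 120 N, or if a joint passes its speed limit or range.

## Robot

A 7-joint arm with a two-finger parallel gripper is mounted at the origin on the work surface. World frame = base frame: x ahead of the robot, y to its left, z up, the work surface at z = 0. Lengths are in m, angles in rad, forces in N, time in s.
With the tool pointing down it reaches from about 0.35 to 0.9 m from the base axis. Payload 8.1 kg.
Tool frame: the origin (TCP) lies at the very end of the fingers, on their centre line; the grasp point (between the pads) lies hold_point_z behind it (hold_point_z is the distance from the TCP to the grasp point, in m); z points along the fingers, y is the line along which they close (so a half turn about z gives the same grasp; the last joint's range is limited). The gripper opens to 85 mm and grips with 20 to 120 N. Pads are 22 mm wide; open, the fingers measure 114 mm over their backs; the gripper's body (76 mm by 85 mm) begins 54 mm behind the grasp point. The pads swing forward as they close: fully open they stand 13 mm farther back than shut.
Start: joints at [-1.228, 0.434, 0.025, 1.573, -0.012, 1.134, -0.075], TCP at [0.27, 0.564, 0.21] pointing down, gripper open.
Joint ranges: [-2.62, 2.62], [-0.44, 2.09], [-1.27, 1.32], [0.08, 2.57], [-1.32, 4.46], [0.12, 2], [-2.74, 2.74]. Speed limits (rad/s): [2.22, 2.22, 3.01, 3.01, 3.14, 3.14, 3.14].

## Interface

Orientations are given as a unit quaternion [w, x, y, z].
In Python, from rig import observe, camera, hand_in, hold_point_z gives the robot as it stands.
- The arm moves only by the tool carry_out, never from a script. Its arguments are lists of equal length, an entry for each row: "linear": the shift along the tool's x, y, z as a fraction of full scale, a list of three; "rotation": the turn, a rotation vector about the tool's x, y, z as a fraction of full scale, a list of three; "claw": the opening, from 0 (shut) to 1 (fully open). In form: {"linear": [[x, y, z], ...], "rotation": [[ax, ay, az], ...], "claw": [claw, ...]}. A call has 1 to 5 rows; each row shifts and turns the commanded pose from where the row before left it, along the tool's axes as they then stand; what a row does not reach is not made up. Full scale, the value 1, is 50 mm for a shift and 0.08 rad for a turn. A row lasts 1/10 s, in which the tool goes at most 50 mm and 8.59 degrees, less where a joint would pass 70% of its speed; a pose out of reach is approached as far as the arm can. A call with a number of a shift or a turn outside -1 to 1 is refused whole. A call with a gripper value outside its range is refused whole. The fingers move at their own pace and stop on an object; "squeeze" is the grip in N (left out, the last holds). Time passes only in rows, so rows that do not move let the fingers close. It gives the time, the measured TCP pose, the force, the opening and the grip force at its end, in the units of the state.
- observe(): the state, without advancing time (a new reading comes with each control period).
- camera(name): name is "scene" or "top" or "wrist"; returns a dict with "pixels" (400x640x3 uint8, red, green, blue), "fx", "fy", "cx", "cy" (pixels), "R" (3x3) and "t" (3): a world point X has camera coordinates R X + t. Camera axes: x right, y down, z forward; pixel columns grow to the right and rows downward; lengths in m; the calibration is good to about 2 mm. A picture is of the moment at which its call begins. There is no depth.
- hand_in(): hands the job in; it is judged then, once.
The state is a dict: "clock": time; "joint_positions": joint angles; "qvel": joint speeds; "tau": joint torques, N m; "tcp_pos": TCP position; "ee_rot": TCP orientation; "wrist_force": force on the tool from outside, world axes, zero at the start; "wrist_torque": the same for the moment, N m; "finger_gap": finger opening in m; "grip_force": force on a finger pad.
Only numpy, scipy, OpenCV 4.12 (cv2) and the standard library are available. Lean on these libraries where they do the work, as an engineer would, in place of code of your own. Each camera call takes 0.05 s, during which the arm holds its last target. There are 200 camera calls.

## Working session

There is one attempt and no reset: what is moved stays moved. The work goes in short steps, Python scripts to look and compute and a tool call to move; the robot and the scene stay as the last step left them, time stands still between calls to the robot, and variables do not carry over. Pictures are saved under pics/ and viewed, at most 14 in all, crops included, and the job is handed in when it is done.

Besides the shell and the picture viewer there is one more tool, called after ">>>" as name(argument=value, ...) on one line, values as JSON. carry_out: Moves the arm, as the interface text tells. Its arguments: {"type":"object","properties":{"linear":{"type":"array"},"rotation":{"type":"array"},"claw":{"type":"array"},"squeeze":{"type":"number"}},"required":["linear","rotation","claw"]}

```bash
ls; mkdir -p pics; python3 - <<'E'
from rig import *
import cv2, numpy as np
s=observe(); print({k:np.round(v,3) for k,v in s.items()}, hold_point_z)
for n in("scene","top"):
    c=camera(n); cv2.imwrite(f"pics/{n}0.png",cv2.resize(c["pixels"][:,:,::-1],(800,500)))
    np.savez(n+"0.npz",**c); print(n,c["fx"],c["cx"],c["cy"],np.round(c["R"],3).tolist(),c["t"])
E
```

```text
pics
{'clock': np.float64(0.0), 'joint_positions': array([-1.228,  0.435,  0.025,  1.574, -0.012,  1.134, -0.075]), 'qvel': array([-0.   , -0.001, -0.002, -0.   , -0.   , -0.001,  0.001]), 'tau': array([ 2.0000e-03, -6.7048e+01,  1.0260e+00, -3.1619e+01,  1.6000e-02,
        1.3000e-02, -0.0000e+00]), 'tcp_pos': array([0.269, 0.563, 0.209]), 'ee_rot': array([-0.   ,  0.221,  0.975, -0.001]), 'wrist_force': array([-0.058, -0.738, -0.008]), 'wrist_torque': array([ 0.022,  0.022, -0.044]), 'grip_force': np.float64(0.0), 'finger_gap': np.float64(0.085)} 0.0187
scene 517.1490256620341 320.7716844473969 192.1441537315789 [[0.713, 0.701, -0.013], [0.588, -0.607, -0.535], [-0.383, 0.374, -0.844]] [-0.39277925 -0.21527229  1.62978753]
top 423.9512843480739 316.7880277012563 196.38644967135554 [[0.017, -1.0, 0.014], [-0.998, -0.018, -0.066], [0.067, -0.013, -0.998]] [0.04548073 0.51918773 1.32182943]
```

View pics/scene0.png

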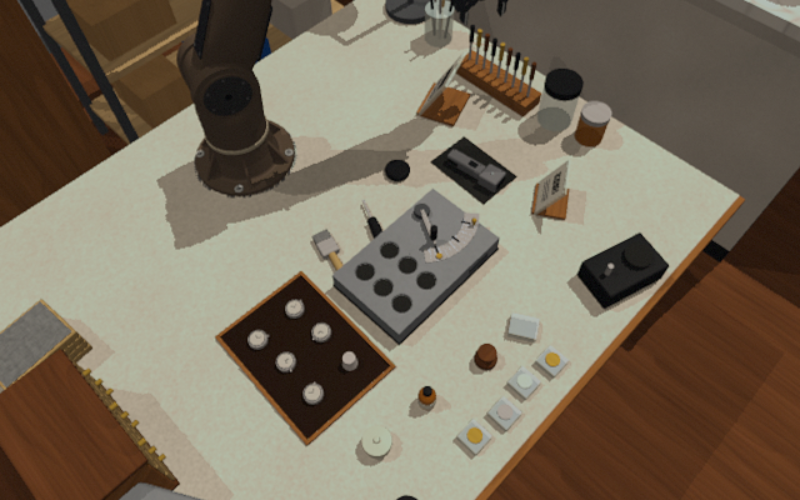

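View pics/top0.png

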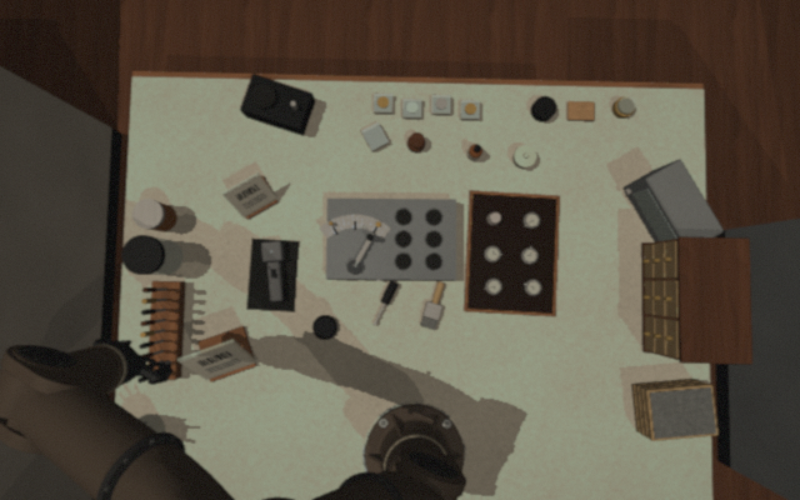

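The scene picture shows the winder (400,265), the tray with five watches and the loupe (349,360), the scanner on its mat (475,168), and two stands: one at (550,190) and one at (445,95). The top view shows the same layout, with the winder at (395,238), the tray at (513,253), the mat at (273,274), and stands at (252,193) and (220,352). I'll enlarge these next.

```bash
cat > h.py <<'E'
import numpy as np, cv2
from rig import *
def ray(c,uv,z):
    d=c["R"].T@np.array([(uv[0]-c["cx"])/c["fx"],(uv[1]-c["cy"])/c["fy"],1]); o=-c["R"].T@c["t"]
    return o+d*(z-o[2])/d[2]
def proj(c,X):
    p=c["R"]@np.asarray(X,float)+c["t"]; return np.array([c["fx"]*p[0]/p[2]+c["cx"],c["fy"]*p[1]/p[2]+c["cy"]])
def crop(c,x0,y0,w,h,k,name):
    cv2.imwrite(name,cv2.resize(c["pixels"][y0:y0+h,x0:x0+w,::-1],None,fx=k,fy=k,interpolation=cv2.INTER_CUBIC))
E
python3 - <<'E'
from h import *
t=dict(np.load("top0.npz"))
crop(t,250,145,200,115,4,"pics/tc1.png")
a=t["pixels"][180:260,190:250,::-1]; b=t["pixels"][125:180,170:240,::-1]
im=np.zeros((80,135,3),np.uint8); im[:80,:60]=a; im[:55,65:135]=b
cv2.imwrite("pics/tc2.png",cv2.resize(im,None,fx=5.9,fy=5.9,interpolation=cv2.INTER_CUBIC))
E
```

```text
(no output)
```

View pics/tc1.png

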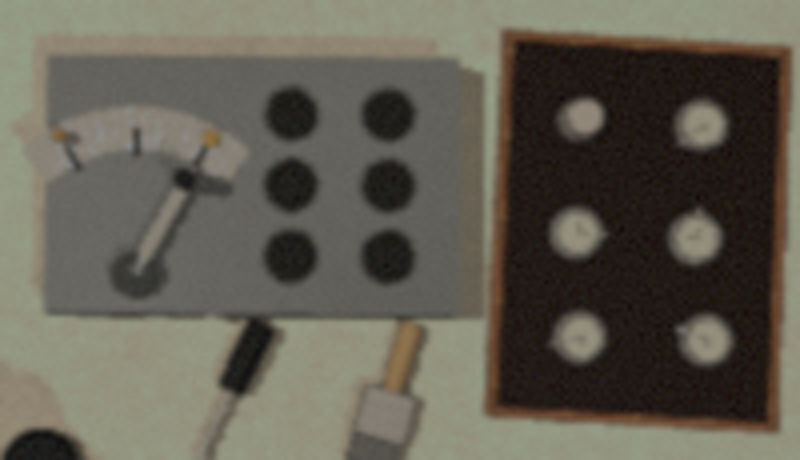

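View pics/tc2.png

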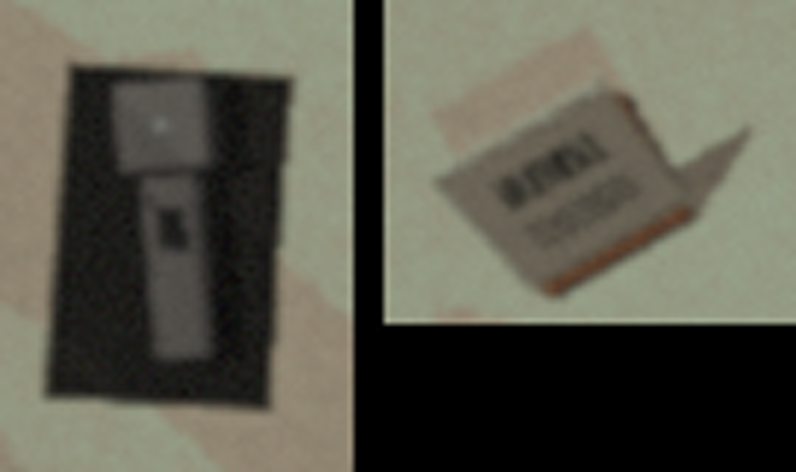

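The top crops show the pockets at (291,114), (388,114) and so on. The loupe is the tall item at (582,118), and the five watches are at (700,125), (577,232), (695,238), (579,338) and (706,340). The scanner's head points up, towards +x. The stand at left-top is the 100 mm one. Next I'll check the pins and compute poses.

```bash
python3 - <<'E'
from h import *
from scipy.optimize import least_squares
t=dict(np.load("top0.npz")); s=dict(np.load("scene0.npz"))
crop(s,260,145,145,130,4.6,"pics/sc1.png")
f=lambda u,v:(250+u/4,145+v/4)
pk={(0.055,-.03):(291,114),(.055,-.105):(388,114),(0,-.03):(291,185.5),(0,-.105):(388,185.5),(-.055,-.03):(291,256),(-.055,-.105):(388,256)}
A=[];B=[]
for k,v in pk.items(): A.append(k);B.append(ray(t,f(*v),0.05)[:2])
A=np.array(A);B=np.array(B)
r=least_squares(lambda p:((np.c_[np.cos(p[2])*A[:,0]-np.sin(p[2])*A[:,1],np.sin(p[2])*A[:,0]+np.cos(p[2])*A[:,1]]+p[:2])-B).ravel(),[.6,0,0])
print("winder",r.x,"resid mm",np.abs(r.fun).max()*1e3)
for n,p in dict(loupe=(582,118),w1=(700,125),w2=(577,232),w3=(695,238),w4=(579,338),w5=(706,340),cush=(40,455)).items():
    print(n,np.round(ray(t,f(*p),0.016),3))
g=lambda u,v:(190+u/5.9,180+v/5.9)
print("mat",[np.round(ray(t,g(*p),.003)[:2],3) for p in((70,65),(292,77),(268,407),(46,397))])
print("scan head",[np.round(ray(t,g(*p),.037)[:2],3) for p in((111,84),(207,82),(212,170),(120,174))])
print("scan handle",[np.round(ray(t,g(*p),.031)[:2],3) for p in((138,177),(202,174),(212,357),(156,360))])
q=lambda u,v:(170+(u-383.5)/5.9,125+v/5.9)
print("label",np.round(ray(t,q(553,172),.074),3),"foot front",[np.round(ray(t,q(*p),.01)[:2],3) for p in((548,297),(693,215))])
print("plate top",[np.round(ray(t,q(*p),.103)[:2],3) for p in((437,180),(600,83))])
E
```

```text
winder [0.53189847 0.06684864 0.01563473] resid mm 0.44453304298808227
loupe [ 0.593 -0.195  0.016]
w1 [ 0.589 -0.289  0.016]
w2 [ 0.502 -0.191  0.016]
w3 [ 0.499 -0.285  0.016]
w4 [ 0.418 -0.193  0.016]
w5 [ 0.418 -0.293  0.016]
cush [0.32  0.229 0.016]
mat [array([0.53, 0.42]), array([0.526, 0.301]), array([0.348, 0.308]), array([0.352, 0.427])]
scan head [array([0.518, 0.39 ]), array([0.52 , 0.339]), array([0.473, 0.335]), array([0.471, 0.383])]
scan handle [array([0.469, 0.375]), array([0.471, 0.342]), array([0.376, 0.333]), array([0.374, 0.363])]
label [0.636 0.415 0.074] foot front [array([0.579, 0.433]), array([0.625, 0.356])]
plate top [array([0.627, 0.465]), array([0.677, 0.385])]
```

View pics/sc1.png

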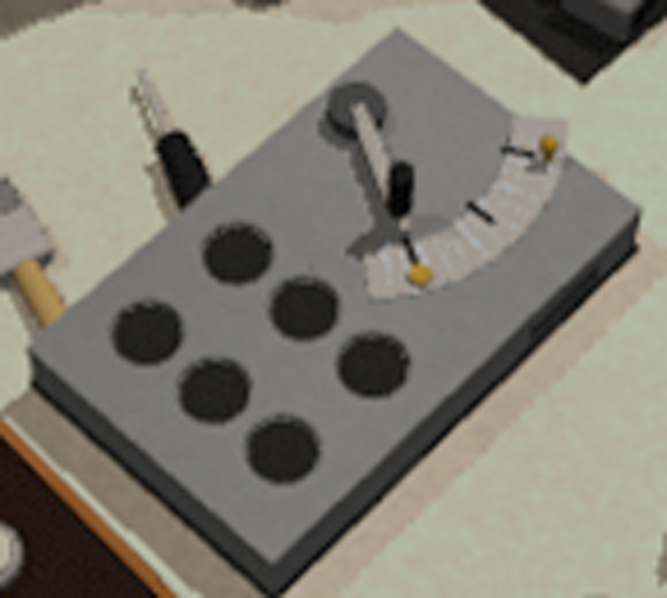

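The ball-headed pin is at crop (548,147), on the +0.5 side. The flat plug is at (420,273), next to the lever. So the marked notch is +0.5. I'll move above the winder, squared to it.

>>> carry_out(linear=[[0,0,-0.4],[0,0,-0.4],[0,0,-0.4],[0,0,-0.4],[0,0,-0.4]], rotation=[[0,0,-0.96],[0,0,-0.96],[0,0,-0.96],[0,0,-0.96],[0,0,-0.96]], claw=[1,1,1,1,1], squeeze=40)

```text
clock: 0.6
tcp_pos: [0.2694, 0.5636, 0.3103]
ee_rot: [-0.0, 0.029, 1.0, -0.0]
wrist_force: [0.6, -0.7, -1.1]
finger_gap: 0.0854
grip_force: 0.0
```

>>> carry_out(linear=[[0,0,0],[-0.43,-0.77,0],[-0.43,-0.77,0],[-0.43,-0.77,0],[-0.43,-0.77,0]], rotation=[[0,0,-0.96],[0,0,0],[0,0,0],[0,0,0],[0,0,0]], claw=[1,1,1,1,1])

```text
clock: 1.1
tcp_pos: [0.3583, 0.4094, 0.3095]
ee_rot: [-0.0, -0.008, 1.0, -0.0]
wrist_force: [0.7, 0.3, 0.3]
finger_gap: 0.0854
grip_force: 0.0
```

>>> carry_out(linear=[[-0.43,-0.77,0],[-0.43,-0.77,0],[-0.43,-0.77,0],[-0.43,-0.77,0],[-0.43,-0.77,0]], rotation=[[0,0,0],[0,0,0],[0,0,0],[0,0,0],[0,0,0]], claw=[1,1,1,1,1])

```text
clock: 1.6
tcp_pos: [0.4686, 0.2185, 0.3098]
ee_rot: [-0.0, -0.008, 1.0, -0.0]
wrist_force: [0.7, 0.6, -0.9]
finger_gap: 0.0853
grip_force: 0.0
```

>>> carry_out(linear=[[-0.43,-0.77,0],[-0.43,-0.77,0],[-0.43,-0.77,0],[0,0,0],[0,0,0]], rotation=[[0,0,0],[0,0,0],[0,0,0],[0,0,0],[0,0,0]], claw=[1,1,1,1,1])

```text
clock: 2.1
tcp_pos: [0.5344, 0.1048, 0.3095]
ee_rot: [-0.0, -0.006, 1.0, -0.0]
wrist_force: [-0.8, 0.8, -0.6]
finger_gap: 0.0853
grip_force: 0.0
```

```bash
cat >> h.py <<'E'
from scipy.spatial.transform import Rotation as Ro
W=np.array([0.5319,0.0668,0.0156])
def win(x,y): c,s=np.cos(W[2]),np.sin(W[2]); return np.array([W[0]+c*x-s*y,W[1]+s*x+c*y])
def tool():
    o=observe(); q=np.array(o["ee_rot"]); return o,Ro.from_quat(np.r_[q[1:],q[0]])
def units(X,yaw=None):
    """shift in units (50 mm) along tool axes to bring TCP to X; turn units to tool y at yaw (from world y)"""
    o,R=tool(); u=R.inv().apply(np.array(X)-o["tcp_pos"])/.05
    e=""
    if yaw is not None:
        T=Ro.from_matrix(np.array([[-np.cos(yaw),-np.sin(yaw),0],[-np.sin(yaw),np.cos(yaw),0],[0,0,-1]]).T.T)
        e=np.round((R.inv()*T).as_rotvec()/.08,2)
    return np.round(u,3),e
E
python3 - <<'E'
from h import *
o,R=tool(); print(o["clock"],o["tcp_pos"],R.as_matrix().round(3).tolist())
c=camera("wrist"); np.savez("wr0.npz",**c)
print(c["fx"],(-c["R"].T@c["t"]).round(3),c["R"].round(2).tolist())
for n,X in dict(p1=[*win(.055,-.03),.05],p2=[*win(-.055,-.03),.05],p3=[*win(0,-.105),.05],piv=[*win(-.07,.09),.06]).items(): print(n,proj(c,X).round(1))
cv2.imwrite("pics/wr0.png",c["pixels"][:,:,::-1])
print(units([*win(0,0),.3],.0156))
E
```

```text
2.1 [0.53441704 0.10482703 0.30945928] [[-1.0, -0.012, -0.001], [-0.012, 1.0, -0.0], [0.001, -0.0, -1.0]]
287.5843988621903 [0.457 0.103 0.473] [[-0.01, 1.0, 0.0], [0.95, 0.01, 0.3], [0.3, 0.0, -0.95]]
p1 [274.2 195.8]
p2 [270.4 121.9]
p3 [221.7 160.5]
piv [356.  110.6]
(array([ 0.053, -0.789,  0.19 ]), array([ 0.  , -0.01, -0.01]))
```

View pics/wr0.png

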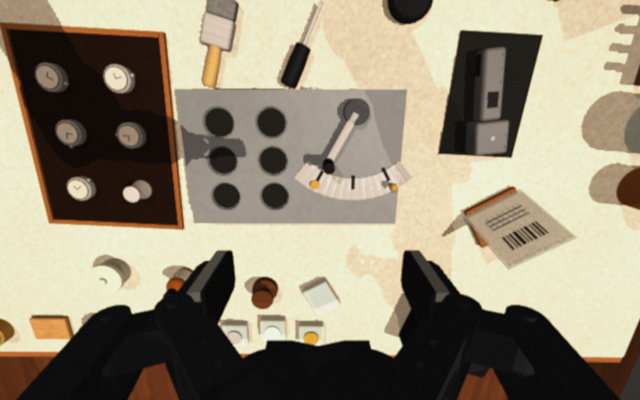

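The wrist view agrees with the winder pose to under 1 px (pocket predicted at 274,196, seen at 274,196). The knob is at (328,166), the tall ball pin at (392,187) and the plug at (314,184). I'll lower over the knob and grip it.

>>> carry_out(linear=[[0.06,0.28,0.9],[0,0,0.9],[0,0,0.9],[0,0,0.9],[0,0,0.6]], rotation=[[0,0,0],[0,0,0],[0,0,0],[0,0,0],[0,0,0]], claw=[1,1,1,1,1])

```text
clock: 2.65
tcp_pos: [0.5288, 0.1216, 0.0971]
ee_rot: [-0.002, -0.009, 1.0, -0.0]
wrist_force: [-0.2, 0.4, -0.9]
finger_gap: 0.0854
grip_force: 0.0
```

>>> carry_out(linear=[[0,0,0.3],[0,0,0.24],[0,0,0],[0,0,0],[0,0,0]], rotation=[[0,0,0],[0,0,0],[0,0,0],[0,0,0],[0,0,0]], claw=[1,1,0,0,0])

```text
clock: 3.15
tcp_pos: [0.5319, 0.1204, 0.0741]
ee_rot: [0.001, -0.008, 1.0, 0.0]
wrist_force: [0.1, 1.3, 0.1]
finger_gap: 0.0441
grip_force: 0.0
```

>>> carry_out(linear=[[0,0,0],[0,0,0],[0,0,0],[0,0,0],[0,0,0]], rotation=[[0,0,0],[0,0,0],[0,0,0],[0,0,0],[0,0,0]], claw=[0,0,0,0,0])

```text
clock: 3.65
tcp_pos: [0.5319, 0.1194, 0.0737]
ee_rot: [0.001, -0.007, 1.0, 0.0]
wrist_force: [-0.2, -3.0, 5.5]
finger_gap: 0.0136
grip_force: 39.0
```

>>> carry_out(linear=[[-0.08,0.18,0],[-0.06,0.19,0],[-0.03,0.2,0],[-0.01,0.2,0],[0,0,0]], rotation=[[0,0,0],[0,0,0],[0,0,0],[0,0,0],[0,0,0]], claw=[0,0,0,0,0])

```text
clock: 4.15
tcp_pos: [0.5427, 0.1589, 0.074]
ee_rot: [0.003, -0.008, 1.0, 0.0]
wrist_force: [8.0, -4.2, 1.6]
finger_gap: 0.0138
grip_force: 40.0
```

>>> carry_out(linear=[[0,0,0],[0,0,0],[0,0,0],[0,0,0],[0,0,0]], rotation=[[0,0,0],[0,0,0],[0,0,0],[0,0,0],[0,0,0]], claw=[0,0,1,1,1])

```text
clock: 4.65
tcp_pos: [0.539, 0.1585, 0.0727]
ee_rot: [-0.0, -0.008, 1.0, 0.0]
wrist_force: [-0.6, -0.2, -1.1]
finger_gap: 0.057
grip_force: 0.0
```

>>> carry_out(linear=[[0,0,0],[0,0,-0.5],[0,0,-0.9],[0,0,-0.9],[0,0,-0.9]], rotation=[[0,0,0],[0,0,0],[0,0,0],[0,0,0],[0,0,0]], claw=[1,1,1,1,1])

```text
clock: 5.15
tcp_pos: [0.539, 0.1583, 0.2346]
ee_rot: [-0.0, -0.008, 1.0, -0.0]
wrist_force: [1.4, 1.6, -0.3]
finger_gap: 0.0853
grip_force: 0.0
```

>>> carry_out(linear=[[0,-1,-0.5],[0,-1,0],[0,-1,0],[0,-1,0],[0,-1,0]], rotation=[[0,0,0],[0,0,0],[0,0,0],[0,0,0],[0,0,0]], claw=[1,1,1,1,1])

```text
clock: 5.65
tcp_pos: [0.5428, -0.088, 0.2555]
ee_rot: [0.0, -0.008, 1.0, 0.0]
wrist_force: [1.8, 0.6, -0.5]
finger_gap: 0.0854
grip_force: 0.0
```

>>> carry_out(linear=[[0,-1,0],[0,-0.5,0],[0,0,0],[0,0,0]], rotation=[[0,0,0],[0,0,0],[0,0,0],[0,0,0]], claw=[1,1,1,1])

```text
clock: 6.05
tcp_pos: [0.5441, -0.1613, 0.255]
ee_rot: [-0.0, -0.007, 1.0, 0.0]
wrist_force: [0.9, 1.3, 0.5]
finger_gap: 0.0854
grip_force: 0.0
```

```bash
python3 - <<'E'
from h import *
o,R=tool(); print(o["clock"],o["tcp_pos"],R.as_matrix().round(3).tolist())
c=camera("wrist"); np.savez("wr1.npz",**c)
cv2.imwrite("pics/wr1.png",cv2.resize(c["pixels"][60:300,150:500,::-1],None,fx=2.2,fy=2.2,interpolation=cv2.INTER_CUBIC))
for a in(-.5,0,.5): print("knob",a,((proj(c,[*win(-.07+.08*np.cos(a),.09+.08*np.sin(a)),.106])-[150,60])*2.2).round(0))
E
```

```text
6.05 [ 0.54412616 -0.16125392  0.25503871] [[-1.0, -0.014, -0.0], [-0.014, 1.0, 0.001], [0.0, 0.001, -1.0]]
knob -0.5 [925. 247.]
knob 0 [996. 265.]
knob 0.5 [1077.  246.]
```

View pics/wr1.png

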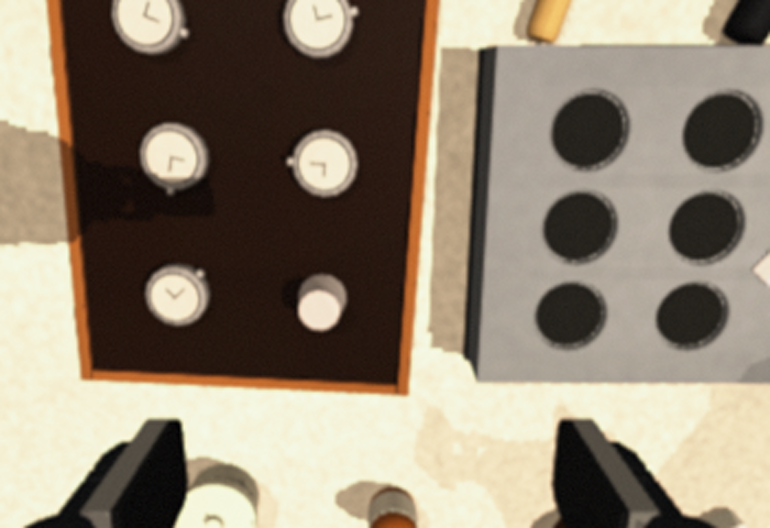

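The wrist crop shows the watch centres at about (148,18), (318,20), (173,156), (325,162) and (177,294), with the crowns visible, and the loupe at (320,303). I'll measure the centres by segmentation and check the lever.

```bash
cat >> h.py <<'E'
def watches(c,guess,z=0.018,thr=80):
    """refine watch-top centres from blobs near projected guesses"""
    g=cv2.cvtColor(c["pixels"],cv2.COLOR_RGB2GRAY); out={}
    for n,X in guess.items():
        u,v=proj(c,[X[0],X[1],z]); r=np.linalg.norm(proj(c,[X[0]+.02,X[1],z])-[u,v]); h=int(r*1.6)
        u0,v0=int(u)-h,int(v)-h
        if u0<0 or v0<0 or u0+2*h>640 or v0+2*h>400: out[n]=None; continue
        p=cv2.resize(g[v0:v0+2*h,u0:u0+2*h],None,fx=8,fy=8,interpolation=cv2.INTER_CUBIC)
        m=(p>thr).astype(np.uint8); k=cv2.getStructuringElement(cv2.MORPH_ELLIPSE,(int(r*8),)*2)
        m=cv2.morphologyEx(m,cv2.MORPH_OPEN,k)
        cs=cv2.findContours(m,cv2.RETR_EXTERNAL,cv2.CHAIN_APPROX_NONE)[0]
        if not cs: out[n]=None; continue
        (x,y),(a,b),_=cv2.fitEllipse(max(cs,key=cv2.contourArea))
        P=ray(c,(u0+(x+.5)/8-.5,v0+(y+.5)/8-.5),z); out[n]=(P[:2].round(4),round(a/16/r,2),round(b/16/r,2))
    return out
G=dict(w1=(.589,-.289),w2=(.502,-.191),w3=(.499,-.285),w4=(.418,-.193),w5=(.418,-.293))
E
python3 - <<'E'
from h import *
for f in("top0","wr0","wr1"):
    c=dict(np.load(f+".npz")); 
    for t in (50,90): print(f,t,watches(c,G,z=.016,thr=t))
c=dict(np.load("wr1.npz")); crop(c,480,100,160,100,4,"pics/lev.png")
for a in(-.5,0,.5): print("knob",a,((proj(c,[*win(-.07+.08*np.cos(a),.09+.08*np.sin(a)),.106])-[480,100])*4).round(0))
print(observe()["joint_positions"].round(2))
E
```

```text
top0 50 {'w1': (array([ 0.59 , -0.288]), np.float64(1.05), np.float64(1.12)), 'w2': (array([ 0.5025, -0.1891]), np.float64(1.06), np.float64(1.11)), 'w3': (array([ 0.4998, -0.2834]), np.float64(1.07), np.float64(1.11)), 'w4': (array([ 0.4204, -0.1919]), np.float64(1.06), np.float64(1.1)), 'w5': (array([ 0.4197, -0.2918]), np.float64(1.05), np.float64(1.11))}
top0 90 {'w1': (array([ 0.5902, -0.289 ]), np.float64(0.86), np.float64(0.9)), 'w2': (array([ 0.5026, -0.1893]), np.float64(0.87), np.float64(0.91)), 'w3': (array([ 0.4997, -0.2841]), np.float64(0.88), np.float64(0.91)), 'w4': (array([ 0.4203, -0.1927]), np.float64(0.88), np.float64(0.88)), 'w5': (array([ 0.4195, -0.2928]), np.float64(0.87), np.float64(0.89))}
wr0 50 {'w1': (array([ 0.5881, -0.2859]), np.float64(1.04), np.float64(1.27)), 'w2': (array([ 0.5009, -0.1885]), np.float64(0.96), np.float64(1.12)), 'w3': (array([ 0.4982, -0.282 ]), np.float64(0.93), np.float64(1.16)), 'w4': (array([ 0.4195, -0.191 ]), np.float64(0.95), np.float64(1.18)), 'w5': (array([ 0.4187, -0.2907]), np.float64(0.87), np.float64(1.17))}
wr0 90 {'w1':
[... 360 characters left out ...]
, np.float64(1.07)), 'w3': (array([ 0.4982, -0.2841]), np.float64(1.02), np.float64(1.09)), 'w4': (array([ 0.4194, -0.1936]), np.float64(0.97), np.float64(1.06)), 'w5': (array([ 0.4188, -0.2929]), np.float64(0.97), np.float64(1.11))}
wr1 90 {'w1': (array([ 0.5887, -0.2892]), np.float64(1.02), np.float64(1.1)), 'w2': (array([ 0.5015, -0.1904]), np.float64(1.0), np.float64(1.02)), 'w3': (array([ 0.4972, -0.2843]), np.float64(0.92), np.float64(1.04)), 'w4': (array([ 0.4193, -0.1936]), np.float64(0.93), np.float64(1.02)), 'w5': (array([ 0.4187, -0.2931]), np.float64(0.92), np.float64(1.06))}
knob -0.5 [362. 288.]
knob 0 [490. 322.]
knob 0.5 [639. 288.]
[-0.07  0.31  0.34  1.67 -0.11  1.18  1.89]
```

View pics/lev.png

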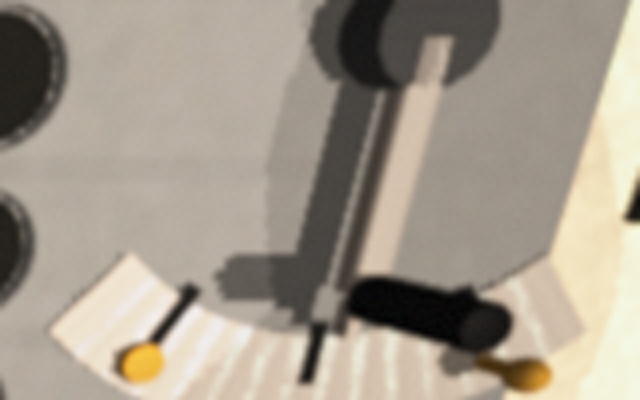

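The lever is in the middle notch: the knob top is at (487,322), as predicted. The ball pin is at (527,375) and the flat plug at (140,363). I'll take watch 3 first, since its crown lies along x and needs no yaw.

>>> carry_out(linear=[[0.32,-0.82,0.4],[0.32,-0.81,0.5],[0.31,-0.81,0.6],[0,0,0.9],[0,0,0.9]], rotation=[[0,0,0],[0,0,0],[0,0,0],[0,0,0],[0,0,0]], claw=[0.68,0.68,0.68,0.68,0.68])

```text
clock: 6.6
tcp_pos: [0.5, -0.2815, 0.0911]
ee_rot: [0.001, -0.007, 1.0, -0.0]
wrist_force: [1.3, 1.0, -0.6]
finger_gap: 0.058
grip_force: 0.0
```

>>> carry_out(linear=[[0,0,0.6],[0,0,0],[0,0,0]], rotation=[[0,0,0],[0,0,0],[0,0,0]], claw=[0.68,0.68,0.68])

```text
clock: 6.9
tcp_pos: [0.5002, -0.2805, 0.0624]
ee_rot: [-0.0, -0.008, 1.0, 0.0]
wrist_force: [0.7, 0.1, 0.1]
finger_gap: 0.0583
grip_force: 0.0
```

```bash
python3 - <<'E'
from h import *
o,R=tool(); print(o["clock"],o["tcp_pos"],o["finger_gap"],units([.4983,-.2840,.010],.0156))
c=camera("wrist"); crop(c,140,80,360,260,2.2,"pics/wr2.png"); np.savez("wr2.npz",**c)
print(watches(c,G,z=.018,thr=50), proj(c,o["tcp_pos"]))
E
```

```text
6.9 [ 0.50017571 -0.28050822  0.06239268] 0.05825195567456996 (array([ 0.038, -0.07 ,  1.048]), array([ 0.01, -0.  ,  0.01]))
{'w1': (array([ 0.5848, -0.2904]), np.float64(1.21), np.float64(1.25)), 'w2': (array([ 0.4996, -0.1934]), np.float64(1.08), np.float64(1.16)), 'w3': (array([ 0.4971, -0.2854]), np.float64(1.1), np.float64(1.1)), 'w4': (array([ 0.4194, -0.1963]), np.float64(0.97), np.float64(1.09)), 'w5': (array([ 0.4186, -0.2943]), np.float64(0.98), np.float64(1.04))} [319.26702927 237.61369321]
```

View pics/wr2.png

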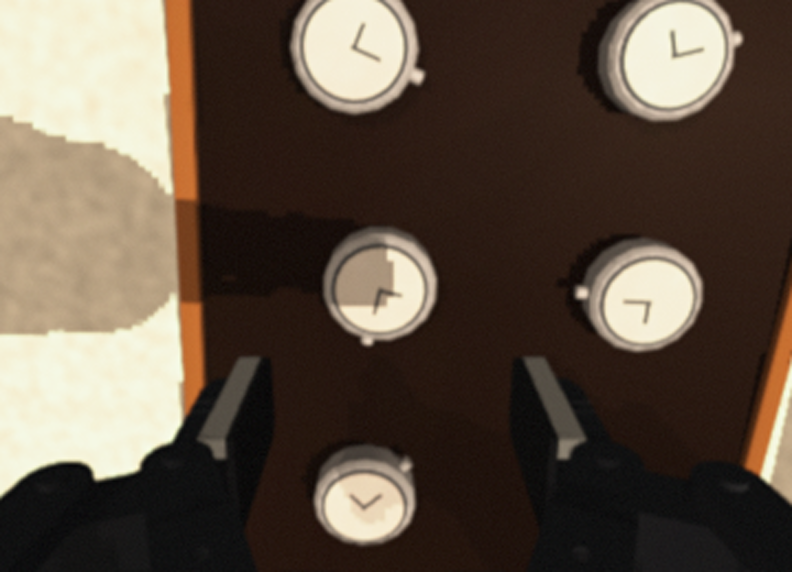

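Watch 3 is at crop (385,290), centred within a few mm. I'll correct and grasp it.

>>> carry_out(linear=[[0.04,-0.08,0.4],[0,0,0.4],[0,0,0.25],[0,0,0],[0,0,0]], rotation=[[0,0,0],[0,0,0],[0,0,0],[0,0,0],[0,0,0]], claw=[0.68,0.68,0.68,0.68,0], squeeze=60)

```text
clock: 7.45
tcp_pos: [0.4984, -0.2859, 0.0105]
ee_rot: [0.001, -0.008, 1.0, -0.0]
wrist_force: [-0.2, 0.3, -0.2]
finger_gap: 0.0451
grip_force: 0.0
```

>>> carry_out(linear=[[0,0,0],[0,0,0],[0,0,0],[0,0,0],[0,0,0]], rotation=[[0,0,0],[0,0,0],[0,0,0],[0,0,0],[0,0,0]], claw=[0,0,0,0,0])

```text
clock: 7.95
tcp_pos: [0.4976, -0.2857, 0.0095]
ee_rot: [0.0, -0.007, 1.0, -0.0]
wrist_force: [0.7, 0.2, -0.2]
finger_gap: 0.0006
grip_force: 0.0
```

>>> carry_out(linear=[[0,0,0],[0,0,0],[0,0,0],[0,0,0],[0,0,0]], rotation=[[0,0,0],[0,0,0],[0,0,0],[0,0,0],[0,0,0]], claw=[0.68,0.68,0.68,0.68,0.68])

```text
clock: 8.45
tcp_pos: [0.4976, -0.2857, 0.0094]
ee_rot: [-0.0, -0.007, 1.0, 0.0]
wrist_force: [0.5, -0.2, 0.1]
finger_gap: 0.058
grip_force: 0.0
```

```bash
python3 - <<'E'
from h import *
o,R=tool(); print(o["clock"],o["tcp_pos"],o["finger_gap"])
c=camera("wrist"); crop(c,140,130,360,250,2.2,"pics/wr3.png"); np.savez("wr3.npz",**c)
print(watches(c,G,z=.018,thr=50), proj(c,o["tcp_pos"]))
E
```

```text
8.45 [ 0.4975734  -0.28570418  0.00941835] 0.05801282677408837
{'w1': None, 'w2': (array([ 0.4984, -0.1947]), np.float64(1.1), np.float64(1.23)), 'w3': (array([ 0.4986, -0.2862]), np.float64(0.95), np.float64(1.16)), 'w4': (array([ 0.4191, -0.1974]), np.float64(0.95), np.float64(1.13)), 'w5': (array([ 0.4183, -0.2943]), np.float64(0.98), np.float64(1.03))} [319.33273724 237.66318237]
```

View pics/wr3.png

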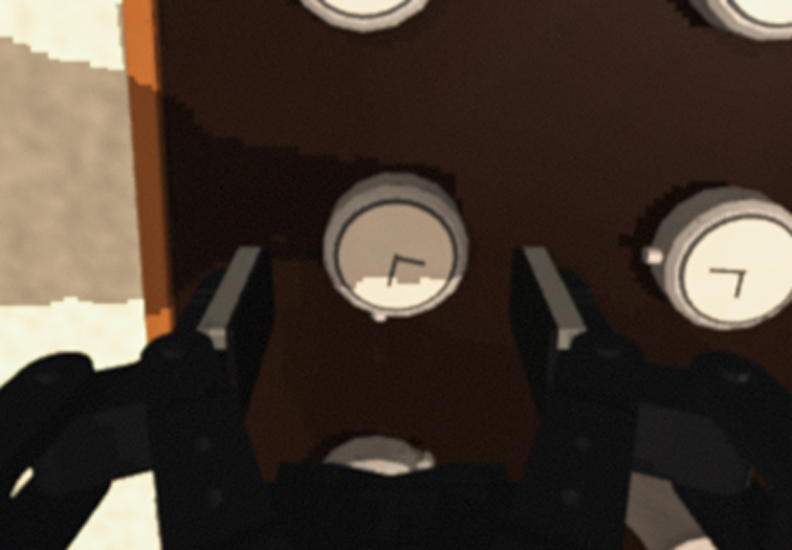

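The fingers closed above the watch, which is undisturbed at crop (395,255). The tips show at crop (262,248) and (518,248), 116 px apart, so they sit well above the nominal TCP. I'll measure the true tip height against the gap, using one composite picture.

>>> carry_out(linear=[[0,0,0],[0,0,0],[0,0,0],[0,0,0]], rotation=[[0,0,0],[0,0,0],[0,0,0],[0,0,0]], claw=[0.5,0.5,0.5,0.5])

```text
clock: 8.9
tcp_pos: [0.4976, -0.2857, 0.0094]
ee_rot: [-0.0, -0.007, 1.0, 0.0]
wrist_force: [0.5, -0.4, 0.2]
finger_gap: 0.0428
grip_force: 0.0
```

```bash
python3 - <<'E'
from h import *
o,R=tool(); print(o["tcp_pos"],o["finger_gap"]); c=camera("wrist"); np.savez("g50.npz",**c)
E
```

```text
[ 0.49756888 -0.28570902  0.00941965] 0.042830810478617726
```

>>> carry_out(linear=[[0,0,0],[0,0,0],[0,0,0],[0,0,0],[0,0,0]], rotation=[[0,0,0],[0,0,0],[0,0,0],[0,0,0],[0,0,0]], claw=[0.2,0.2,0.2,0.2,0.2])

```text
clock: 9.45
tcp_pos: [0.4976, -0.2857, 0.0094]
ee_rot: [0.0, -0.007, 1.0, 0.0]
wrist_force: [0.1, -0.6, -0.2]
finger_gap: 0.0172
grip_force: 0.0
```

```bash
python3 - <<'E'
from h import *
o,R=tool(); print(o["tcp_pos"],o["finger_gap"]); c=camera("wrist"); np.savez("g20.npz",**c)
g=np.load("g50.npz")["pixels"]
im=np.hstack([p[180:400,220:420,::-1] for p in(g,c["pixels"])])
im=cv2.resize(im,None,fx=2,fy=2,interpolation=cv2.INTER_CUBIC); im=np.clip(im.astype(float)*1.6+15,0,255).astype(np.uint8); cv2.imwrite("pics/gg.png",im)
E
```

```text
[ 0.49759823 -0.28573175  0.0094256 ] 0.017241862127069404
```

View pics/gg.png

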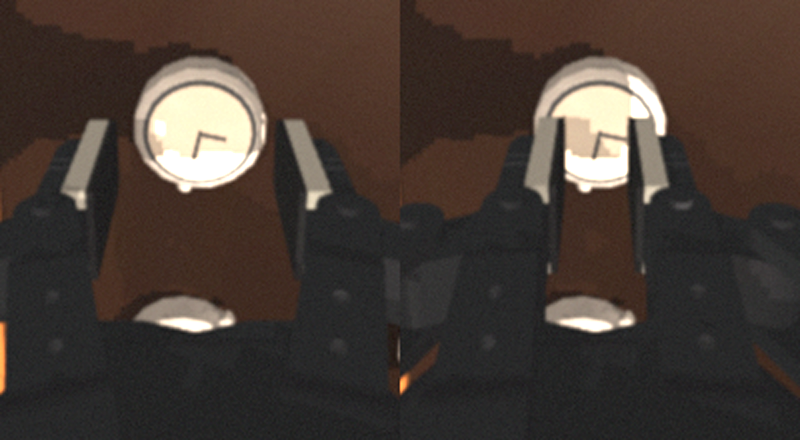

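Composite: with the gap at 43 mm the tips are at (117,122) and (285,122), which puts them about 25–31 mm behind the reported TCP, so the tool frame runs ahead of the real tips. I'll find the offset by gently touching the tray floor, with the fingers either side of the watch.

>>> carry_out(linear=[[0,0,0],[0,0,0],[0,0,0],[0,0,0],[0,0,0.2]], rotation=[[0,0,0],[0,0,0],[0,0,0],[0,0,0],[0,0,0]], claw=[0.56,0.56,0.56,0.56,0.56])

```text
clock: 10.0
tcp_pos: [0.4985, -0.2862, 0.0001]
ee_rot: [0.001, -0.007, 1.0, -0.0]
wrist_force: [0.3, -0.4, -0.3]
finger_gap: 0.0477
grip_force: 0.0
```

>>> carry_out(linear=[[0,0,0.04],[0,0,0.04],[0,0,0]], rotation=[[0,0,0],[0,0,0],[0,0,0]], claw=[0.56,0.56,0.56])

```text
clock: 10.3
tcp_pos: [0.4973, -0.2856, -0.0051]
ee_rot: [-0.0, -0.007, 1.0, 0.0]
wrist_force: [-0.3, -0.4, -0.1]
finger_gap: 0.0482
grip_force: 0.0
```

>>> carry_out(linear=[[0,0,0.04],[0,0,0.02],[0,0,0]], rotation=[[0,0,0],[0,0,0],[0,0,0]], claw=[0.56,0.56,0.56])

```text
clock: 10.6
tcp_pos: [0.4976, -0.2857, -0.0076]
ee_rot: [0.0, -0.007, 1.0, 0.0]
wrist_force: [0.3, 0.5, 0.5]
finger_gap: 0.0475
grip_force: 0.0
```

>>> carry_out(linear=[[0,0,0.04],[0,0,0.02],[0,0,0]], rotation=[[0,0,0],[0,0,0],[0,0,0]], claw=[0.56,0.56,0.56])

```text
clock: 10.9
tcp_pos: [0.4975, -0.2857, -0.0107]
ee_rot: [-0.0, -0.007, 1.0, 0.0]
wrist_force: [-0.8, -0.9, -0.1]
finger_gap: 0.0478
grip_force: 0.0
```

>>> carry_out(linear=[[0,0,0.04],[0,0,0]], rotation=[[0,0,0],[0,0,0]], claw=[0.56,0.56])

```text
clock: 11.1
tcp_pos: [0.4975, -0.2857, -0.0128]
ee_rot: [-0.0, -0.007, 1.0, 0.0]
wrist_force: [0.1, 0.1, -0.5]
finger_gap: 0.0479
grip_force: 0.0
```

>>> carry_out(linear=[[0,0,0.04],[0,0,0]], rotation=[[0,0,0],[0,0,0]], claw=[0.56,0.56])

```text
clock: 11.3
tcp_pos: [0.4975, -0.2856, -0.0148]
ee_rot: [-0.0, -0.007, 1.0, 0.0]
wrist_force: [0.4, 0.3, 0.2]
finger_gap: 0.0479
grip_force: 0.0
```

>>> carry_out(linear=[[0,0,0.03],[0,0,0]], rotation=[[0,0,0],[0,0,0]], claw=[0.56,0.56])

```text
clock: 11.5
tcp_pos: [0.4975, -0.2857, -0.0162]
ee_rot: [-0.0, -0.007, 1.0, 0.0]
wrist_force: [0.4, 0.1, -1.2]
finger_gap: 0.0478
grip_force: 0.0
```

>>> carry_out(linear=[[0,0,0.03],[0,0,0]], rotation=[[0,0,0],[0,0,0]], claw=[0.56,0.56])

```text
clock: 11.7
tcp_pos: [0.4975, -0.2856, -0.0178]
ee_rot: [-0.0, -0.007, 1.0, 0.0]
wrist_force: [0.2, -0.6, -0.0]
finger_gap: 0.048
grip_force: 0.0
```

>>> carry_out(linear=[[0,0,0.03],[0,0,0]], rotation=[[0,0,0],[0,0,0]], claw=[0.56,0.56])

```text
clock: 11.9
tcp_pos: [0.4975, -0.2857, -0.0193]
ee_rot: [-0.0, -0.007, 1.0, 0.0]
wrist_force: [0.4, 0.9, 0.7]
finger_gap: 0.0477
grip_force: 0.0
```

>>> carry_out(linear=[[0,0,0.03],[0,0,0]], rotation=[[0,0,0],[0,0,0]], claw=[0.56,0.56])

```text
clock: 12.1
tcp_pos: [0.4977, -0.2858, -0.02]
ee_rot: [0.0, -0.007, 1.0, 0.0]
wrist_force: [-2.2, 0.9, 9.2]
finger_gap: 0.0476
grip_force: 4.8
```

>>> carry_out(linear=[[0,0,0.03],[0,0,0]], rotation=[[0,0,0],[0,0,0]], claw=[0.56,0.56])

```text
clock: 12.3
tcp_pos: [0.4977, -0.2858, -0.02]
ee_rot: [0.001, -0.007, 1.0, 0.0]
wrist_force: [-7.8, 4.3, 27.4]
finger_gap: 0.0477
grip_force: 14.3
```

>>> carry_out(linear=[[0,0,0.03],[0,0,0]], rotation=[[0,0,0],[0,0,0]], claw=[0.56,0.56])

```text
clock: 12.5
tcp_pos: [0.4978, -0.2858, -0.0202]
ee_rot: [0.001, -0.007, 1.0, 0.0]
wrist_force: [-12.7, 7.3, 48.2]
finger_gap: 0.0475
grip_force: 23.7
```

Contact is at TCP z = −0.020, so the tips are about 24 mm behind the TCP at a 48 mm gap and about 22.6 mm at 40 mm. I'll raise until the tips are 7 mm above the watch's underside and grip.

>>> carry_out(linear=[[0,0,-0.12],[0,0,-0.12],[0,0,0],[0,0,0],[0,0,0]], rotation=[[0,0,0],[0,0,0],[0,0,0],[0,0,0],[0,0,0]], claw=[0.56,0.56,0.56,0,0], squeeze=60)

```text
clock: 13.0
tcp_pos: [0.4978, -0.2858, -0.0112]
ee_rot: [0.0, -0.007, 1.0, 0.0]
wrist_force: [-2.6, 2.2, 13.6]
finger_gap: 0.0365
grip_force: 58.5
```

>>> carry_out(linear=[[0,0,0],[0,0,0],[0,0,0]], rotation=[[0,0,0],[0,0,0],[0,0,0]], claw=[0,0,0])

```text
clock: 13.3
tcp_pos: [0.4978, -0.2858, -0.0112]
ee_rot: [0.0, -0.007, 1.0, 0.0]
wrist_force: [-2.2, 1.2, 12.6]
finger_gap: 0.0368
grip_force: 58.6
```

Gripped, with the gap at 36.6 mm and 58 N. I'll lift and carry it to pocket (0,−30).

>>> carry_out(linear=[[0,0,-0.5],[0,0,-0.6],[0,0.2,-0.54],[-0.1,0.8,0],[-0.1,0.8,0]], rotation=[[0,0,0],[0,0,0],[0,0,0],[0,0,0],[0,0,0]], claw=[0,0,0,0,0])

```text
clock: 13.8
tcp_pos: [0.5065, -0.1956, 0.0708]
ee_rot: [0.001, -0.006, 1.0, -0.0]
wrist_force: [0.8, 1.0, -1.5]
finger_gap: 0.0365
grip_force: 60.1
```

>>> carry_out(linear=[[-0.1,0.8,0],[-0.1,0.8,0],[-0.1,0.8,0],[-0.1,0.8,0],[-0.1,0.8,0]], rotation=[[0,0,0],[0,0,0],[0,0,0],[0,0,0],[0,0,0]], claw=[0,0,0,0,0])

```text
clock: 14.3
tcp_pos: [0.5279, 0.0064, 0.0699]
ee_rot: [-0.0, -0.007, 1.0, -0.0]
wrist_force: [0.9, 0.6, -0.9]
finger_gap: 0.0363
grip_force: 60.1
```

>>> carry_out(linear=[[-0.07,0.64,0],[0,0,0],[0,0,0],[0,0,0]], rotation=[[0,0,0],[0,0,0],[0,0,0],[0,0,0]], claw=[0,0,0,0])

```text
clock: 14.7
tcp_pos: [0.5309, 0.0355, 0.0701]
ee_rot: [-0.0, -0.007, 1.0, -0.0]
wrist_force: [-0.1, -1.1, -0.8]
finger_gap: 0.0362
grip_force: 60.2
```

```bash
python3 - <<'E'
from h import *
o,R=tool(); print(o["clock"],o["tcp_pos"],o["finger_gap"],o["grip_force"],units([*win(0,-.03),.0308],.0156))
c=camera("wrist"); np.savez("pl1.npz",**c); 
p=np.clip(c["pixels"][130:330,190:450,::-1].astype(float)*1.3,0,255).astype(np.uint8)
cv2.imwrite("pics/pl1.png",cv2.resize(p,None,fx=3,fy=3,interpolation=cv2.INTER_CUBIC))
f=lambda X:((proj(c,X)-[190,130])*3).round(0)
print("pocket",f([*win(0,-.03),.05]),f([*win(.055,-.03),.05]),f([*win(0,-.105),.05]),"tcp-top",f([*o["tcp_pos"][:2],o["tcp_pos"][2]+.029]))
E
```

```text
14.7 [0.53091082 0.03551658 0.07005685] 0.03615713150920205 60.17114141955972 (array([-0.03 ,  0.026,  0.785]), array([-0.01, -0.01, -0.02]))
pocket [393. 291.] [393. 495.] [ 68. 292.] tcp-top [389. 394.]
```

View pics/pl1.png

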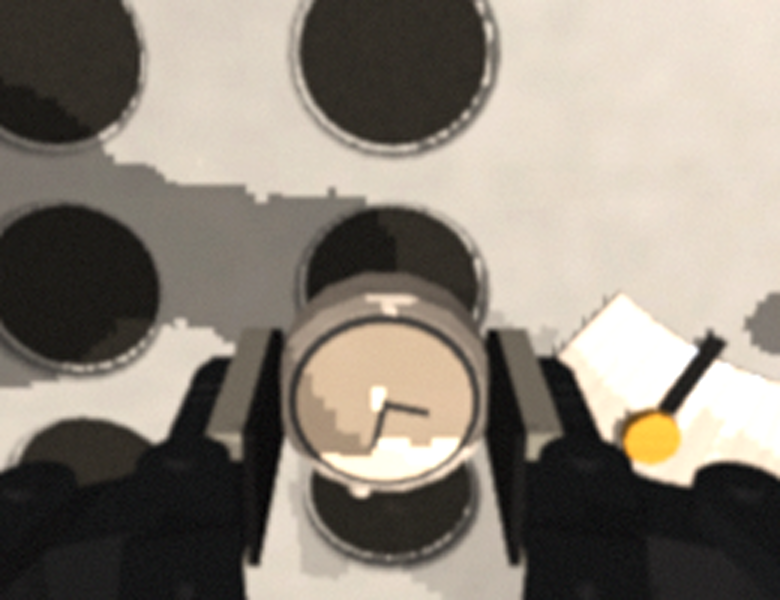

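The watch is held flat, with its centre at (385,402). The target pocket is behind it at (395,290), within about 1.5 mm of aim. I'll lower and release.

>>> carry_out(linear=[[-0.02,0.035,0.3],[0,0,0.25],[0,0,0.13],[0,0,0.06],[0,0,0]], rotation=[[0,0,0],[0,0,0],[0,0,0],[0,0,0],[0,0,0]], claw=[0,0,0,0,0])

```text
clock: 15.25
tcp_pos: [0.532, 0.0381, 0.0331]
ee_rot: [-0.0, -0.007, 1.0, -0.0]
wrist_force: [-0.0, 0.8, 0.2]
finger_gap: 0.0366
grip_force: 60.2
```

>>> carry_out(linear=[[0,0,0.03],[0,0,0]], rotation=[[0,0,0],[0,0,0]], claw=[0,0])

```text
clock: 15.45
tcp_pos: [0.5325, 0.0386, 0.0322]
ee_rot: [0.0, -0.007, 1.0, 0.0]
wrist_force: [0.4, 0.4, -1.1]
finger_gap: 0.0368
grip_force: 60.2
```

>>> carry_out(linear=[[0.015,-0.025,0],[0,0,0.02],[0,0,0.02],[0,0,0]], rotation=[[0,0,0],[0,0,0],[0,0,0],[0,0,0]], claw=[0,0,0,0])

```text
clock: 15.85
tcp_pos: [0.5316, 0.0372, 0.0308]
ee_rot: [0.0, -0.007, 1.0, 0.0]
wrist_force: [-3.7, -0.3, 11.9]
finger_gap: 0.0361
grip_force: 61.6
```

Contact with the pocket floor came exactly as predicted. I'll release and go to watch 2, turning the grip −0.9 rad away from its crown.

>>> carry_out(linear=[[0,0,0],[0,0,0],[0,0,0],[0,0,0],[0,0,-0.3]], rotation=[[0,0,0],[0,0,0],[0,0,0],[0,0,0],[0,0,0]], claw=[0.68,0.68,0.68,0.68,0.68])

```text
clock: 16.35
tcp_pos: [0.5302, 0.0372, 0.0437]
ee_rot: [-0.002, -0.007, 1.0, -0.0]
wrist_force: [0.1, -0.5, 0.1]
finger_gap: 0.0578
grip_force: 0.0
```

>>> carry_out(linear=[[0,0,-0.6],[0,0,-0.5],[0.11,-0.75,0],[0.11,-0.76,0],[0.11,-0.76,0]], rotation=[[0,0,0],[0,0,0],[0,0,0],[0,0,0],[0,0,0]], claw=[0.68,0.68,0.68,0.68,0.68])

```text
clock: 16.85
tcp_pos: [0.5166, -0.0773, 0.1002]
ee_rot: [0.0, -0.008, 1.0, 0.0]
wrist_force: [1.1, -0.0, 0.2]
finger_gap: 0.0581
grip_force: 0.0
```

>>> carry_out(linear=[[0.11,-0.75,0],[0.11,-0.76,0],[0.11,-0.76,0],[0,0,0],[0,0,0]], rotation=[[0,0,0],[0,0,0],[0,0,0],[0,0,0.95],[0,0,0.95]], claw=[0.68,0.68,0.68,0.68,0.68])

```text
clock: 17.35
tcp_pos: [0.5013, -0.1921, 0.0999]
ee_rot: [-0.0, 0.072, 0.997, -0.0]
wrist_force: [0.5, 0.8, 0.5]
finger_gap: 0.0584
grip_force: 0.0
```

>>> carry_out(linear=[[0,0,0],[0,0,0],[0,0,0],[0,0,0],[0,0,0]], rotation=[[0,0,0.95],[0,0,0.95],[0,0,0.95],[0,0,0.95],[0,0,0.95]], claw=[0.68,0.68,0.68,0.68,0.68])

```text
clock: 17.85
tcp_pos: [0.5018, -0.1901, 0.0998]
ee_rot: [-0.0, 0.257, 0.966, 0.0]
wrist_force: [0.3, 0.8, 0.0]
finger_gap: 0.0581
grip_force: 0.0
```

>>> carry_out(linear=[[0,0,0],[0,0,0],[0,0,0],[0,0,0],[0,0,0]], rotation=[[0,0,0.95],[0,0,0.95],[0,0,0.95],[0,0,0.95],[0,0,0]], claw=[0.68,0.68,0.68,0.68,0.68])

```text
clock: 18.35
tcp_pos: [0.5019, -0.19, 0.0998]
ee_rot: [-0.0, 0.4, 0.917, -0.0]
wrist_force: [0.3, 0.2, 0.3]
finger_gap: 0.0584
grip_force: 0.0
```

```bash
python3 - <<'E'
from h import *
o,R=tool(); print(o["clock"],o["tcp_pos"],o["joint_positions"].round(2),units([.5017,-.1904,-.0113],-.9))
c=camera("wrist"); np.savez("h2.npz",**c); t=camera("top"); np.savez("top1.npz",**t)
print(watches(c,G,z=.016,thr=60)); print(watches(t,G,z=.016,thr=60))
P={"p%+.3f%+.3f"%(x,y):win(x,y) for x in(-.055,0,.055) for y in(-.03,-.105)}
print(watches(t,P,z=.06,thr=110))
E
```

```text
18.35 [ 0.50186321 -0.19000924  0.09976132] [-0.17  0.46  0.6   1.95 -0.35  0.83  1.36] (array([-0.004, -0.007,  2.221]), array([-0.  , -0.  ,  0.97]))
{'w1': (array([ 0.5872, -0.2873]), np.float64(1.08), np.float64(1.12)), 'w2': (array([ 0.5012, -0.1899]), np.float64(1.05), np.float64(1.05)), 'w3': None, 'w4': (array([ 0.4196, -0.1933]), np.float64(0.98), np.float64(1.03)), 'w5': (array([ 0.4192, -0.2914]), np.float64(0.97), np.float64(1.06))}
{'w1': None, 'w2': (array([ 0.5019, -0.1872]), np.float64(0.95), np.float64(1.05)), 'w3': None, 'w4': (array([ 0.4235, -0.1835]), np.float64(0.59), np.float64(0.9)), 'w5': None}
{'p-0.055-0.030': None, 'p-0.055-0.105': None, 'p+0.000-0.030': (array([0.534 , 0.0375]), np.float64(0.81), np.float64(0.83)), 'p+0.000-0.105': None, 'p+0.055-0.030': None, 'p+0.055-0.105': None}
```

>>> carry_out(linear=[[0,0,0.8],[0,0,0.6],[0,0,0.5],[0,0,0.32],[0,0,0]], rotation=[[0,0,0.95],[0,0,0],[0,0,0],[0,0,0],[0,0,0]], claw=[0.68,0.68,0.68,0.68,0.68])

```text
clock: 18.95
tcp_pos: [0.5004, -0.1897, -0.0129]
ee_rot: [-0.002, 0.433, 0.901, -0.0]
wrist_force: [-0.6, -0.2, 0.4]
finger_gap: 0.0583
grip_force: 0.0
```

>>> carry_out(linear=[[0,0,0],[0,0,0],[0,0,0],[0,0,0],[0,0,0]], rotation=[[0,0,0],[0,0,0],[0,0,0],[0,0,0],[0,0,0]], claw=[0,0,0,0,0])

```text
clock: 19.45
tcp_pos: [0.5026, -0.1905, -0.0098]
ee_rot: [0.001, 0.434, 0.901, 0.0]
wrist_force: [-2.2, 0.6, 7.5]
finger_gap: 0.0362
grip_force: 60.5
```

>>> carry_out(linear=[[0,0,-0.5],[0,0,-0.6],[0,0,-0.5],[0,0,0],[0,0,0]], rotation=[[0,0,0],[0,0,-0.95],[0,0,-0.95],[0,0,-0.95],[0,0,-0.95]], claw=[0,0,0,0,0])

```text
clock: 19.95
tcp_pos: [0.503, -0.1902, 0.0706]
ee_rot: [0.002, 0.29, 0.957, 0.0]
wrist_force: [-0.3, 0.2, -0.7]
finger_gap: 0.0364
grip_force: 60.3
```

>>> carry_out(linear=[[0,0,0],[0,0,0],[0,0,0],[0,0,0],[0,0,0]], rotation=[[0,0,-0.95],[0,0,-0.95],[0,0,-0.95],[0,0,-0.95],[0,0,-0.95]], claw=[0,0,0,0,0])

```text
clock: 20.45
tcp_pos: [0.5022, -0.1902, 0.0696]
ee_rot: [0.001, 0.105, 0.995, -0.0]
wrist_force: [1.1, 0.2, -0.6]
finger_gap: 0.0361
grip_force: 60.2
```

>>> carry_out(linear=[[0,0,0],[0,0,0],[0,0,0],[0,0,0],[-0.17,0.76,0]], rotation=[[0,0,-0.95],[0,0,-0.95],[0,0,-0.95],[0,0,0],[0,0,0]], claw=[0,0,0,0,0])

```text
clock: 20.95
tcp_pos: [0.5092, -0.1575, 0.0698]
ee_rot: [0.001, -0.002, 1.0, -0.002]
wrist_force: [0.6, 0.6, -1.6]
finger_gap: 0.0361
grip_force: 60.3
```

>>> carry_out(linear=[[-0.17,0.76,0],[-0.17,0.76,0],[-0.17,0.76,0],[0,0,0],[0,0,0]], rotation=[[0,0,0],[0,0,0],[0,0,0],[0,0,0],[0,0,0]], claw=[0,0,0,0,0])

```text
clock: 21.45
tcp_pos: [0.5339, -0.0365, 0.0692]
ee_rot: [0.0, -0.008, 1.0, 0.0]
wrist_force: [-0.3, -0.7, -0.0]
finger_gap: 0.0361
grip_force: 60.3
```

```bash
cat >> h.py <<'E'
def held(c,o,dz=.029,thr=None):
    """centre of the white dial in hand relative to the TCP (top face dz above TCP)"""
    z=o["tcp_pos"][2]+dz; X=o["tcp_pos"]; g=cv2.cvtColor(c["pixels"],cv2.COLOR_RGB2GRAY)
    u,v=proj(c,[X[0],X[1],z]); r=np.linalg.norm(proj(c,[X[0]+.02,X[1],z])-[u,v])
    p=c["pixels"][int(v-1.5*r):int(v+1.5*r),int(u-1.5*r):int(u+1.5*r)]
    e=cv2.HoughCircles(cv2.resize(cv2.cvtColor(p,cv2.COLOR_RGB2GRAY),None,fx=4,fy=4,interpolation=cv2.INTER_CUBIC),cv2.HOUGH_GRADIENT_ALT,1.5,20,param1=120,param2=.6,minRadius=int(r*3),maxRadius=int(r*4.4))
    if e is None: return None
    return [((ray(c,(int(u-1.5*r)+(q[0]+.5)/4-.5,int(v-1.5*r)+(q[1]+.5)/4-.5),z)-X)[:2]*1e3).round(1).tolist()+[round(q[2]/4/r,2)] for q in e[0][:4]]
E
python3 - <<'E'
from h import *
o,R=tool(); print(o["clock"],o["tcp_pos"],o["finger_gap"],units([*(win(0,-.105)+[.0008,0]),.0322],.0156))
c=camera("wrist"); np.savez("pl2.npz",**c); print(held(c,o,.0278))
p=dict(np.load("pl1.npz")); print("ref pl1",held(p,dict(tcp_pos=np.array([.5309,.0355,.07006])),.0292))
E
```

```text
21.45 [ 0.53391643 -0.03653523  0.06916576] 0.03605862431987736 (array([-0.008, -0.033,  0.739]), array([0.  , 0.01, 0.  ]))
[[-0.6, -0.7, np.float64(0.93)], [-0.6, -0.7, np.float64(0.84)]]
ref pl1 [[1.3, -0.8, np.float64(0.87)]]
```

>>> carry_out(linear=[[0,-0.02,0.3],[0,0,0.25],[0,0,0.08],[0,0,0],[0,0,0]], rotation=[[0,0,0],[0,0,0],[0,0,0],[0,0,0],[0,0,0]], claw=[0,0,0,0,0])

```text
clock: 22.0
tcp_pos: [0.5337, -0.0391, 0.0376]
ee_rot: [0.0, -0.007, 1.0, -0.0]
wrist_force: [-0.5, 0.8, -1.1]
finger_gap: 0.0363
grip_force: 60.3
```

>>> carry_out(linear=[[-0.01,0.025,0],[0,0,0.05],[0,0,0.04],[0,0,0.02],[0,0,0]], rotation=[[0,0,0],[0,0,0],[0,0,0],[0,0,0],[0,0,0]], claw=[0,0,0,0,0])

```text
clock: 22.5
tcp_pos: [0.5341, -0.0373, 0.0322]
ee_rot: [0.0, -0.007, 1.0, 0.0]
wrist_force: [-0.4, 0.2, 3.2]
finger_gap: 0.036
grip_force: 60.9
```

>>> carry_out(linear=[[0,0,0],[0,0,0],[0,0,0],[0,0,0],[0,0,-0.3]], rotation=[[0,0,0],[0,0,0],[0,0,0],[0,0,0],[0,0,0]], claw=[0.68,0.68,0.68,0.68,0.68])

```text
clock: 23.0
tcp_pos: [0.5328, -0.0373, 0.0457]
ee_rot: [-0.002, -0.007, 1.0, -0.0]
wrist_force: [0.5, 0.9, -0.1]
finger_gap: 0.058
grip_force: 0.0
```

>>> carry_out(linear=[[0,0,-0.6],[0,0,-0.5],[0.47,-0.62,0],[0.47,-0.62,0],[0.47,-0.62,0]], rotation=[[0,0,0],[0,0,0],[0,0,0],[0,0,0],[0,0,0]], claw=[0.68,0.68,0.68,0.68,0.68])

```text
clock: 23.5
tcp_pos: [0.4644, -0.1323, 0.1022]
ee_rot: [0.0, -0.008, 1.0, -0.0]
wrist_force: [-0.2, -1.5, -0.6]
finger_gap: 0.0579
grip_force: 0.0
```

>>> carry_out(linear=[[0.47,-0.61,0],[0.46,-0.61,0],[0,0,0],[0,0,0],[0,0,0]], rotation=[[0,0,0],[0,0,0],[0,0,1],[0,0,1],[0,0,1]], claw=[0.68,0.68,0.68,0.68,0.68])

```text
clock: 24.0
tcp_pos: [0.4192, -0.1936, 0.102]
ee_rot: [0.0, 0.114, 0.993, 0.0]
wrist_force: [0.9, -0.1, 0.1]
finger_gap: 0.058
grip_force: 0.0
```

>>> carry_out(linear=[[0,0,0],[0,0,0],[0,0,0],[0,0,0],[0,0,0]], rotation=[[0,0,1],[0,0,1],[0,0,1],[0,0,1],[0,0,1]], claw=[0.68,0.68,0.68,0.68,0.68])

```text
clock: 24.5
tcp_pos: [0.4194, -0.1931, 0.1019]
ee_rot: [0.0, 0.309, 0.951, 0.0]
wrist_force: [0.5, 0.2, -0.1]
finger_gap: 0.0577
grip_force: 0.0
```

>>> carry_out(linear=[[0,0,0],[0,0,0],[0,0,0]], rotation=[[0,0,1],[0,0,0],[0,0,0]], claw=[0.68,0.68,0.68])

```text
clock: 24.8
tcp_pos: [0.4195, -0.1931, 0.1019]
ee_rot: [0.0, 0.344, 0.939, -0.0]
wrist_force: [-0.2, -0.7, 0.6]
finger_gap: 0.0579
grip_force: 0.0
```

```bash
python3 - <<'E'
from h import *
o,R=tool(); c=camera("wrist"); np.savez("h4.npz",**c)
print(watches(c,G,z=.016,thr=60))
print(o["clock"],o["tcp_pos"],o["joint_positions"].round(2),units([.4196,-.1930,-.0113],-.7))
t=camera("top"); P={"p%+.3f%+.3f"%(x,y):win(x,y) for x in(0,) for y in(-.03,-.105)}
print(watches(t,P,z=.06,thr=110), [win(0,-.03),win(0,-.105)])
E
```

```text
{'w1': None, 'w2': None, 'w3': None, 'w4': (array([ 0.4188, -0.1933]), np.float64(1.05), np.float64(1.06)), 'w5': None}
24.8 [ 0.41945257 -0.19310403  0.10193905] [-0.14  0.33  0.57  2.12 -0.26  0.75  1.48] (array([-1.000e-03,  3.000e-03,  2.264e+00]), array([ 0.  , -0.  , -0.03]))
{'p+0.000-0.030': (array([0.5333, 0.0374]), np.float64(0.77), np.float64(0.81)), 'p+0.000-0.105': (array([ 0.5341, -0.0366]), np.float64(0.8), np.float64(0.83))} [array([0.53236798, 0.03680365]), array([ 0.53353793, -0.03818722])]
```

>>> carry_out(linear=[[0,0,0.8],[0,0,0.6],[0,0,0.55],[0,0,0.32],[0,0,0]], rotation=[[0,0,0],[0,0,0],[0,0,0],[0,0,0],[0,0,0]], claw=[0.68,0.68,0.68,0.68,0.68])

```text
clock: 25.4
tcp_pos: [0.418, -0.1928, -0.0132]
ee_rot: [-0.002, 0.345, 0.939, -0.0]
wrist_force: [0.2, -0.1, 0.3]
finger_gap: 0.0581
grip_force: 0.0
```

>>> carry_out(linear=[[0,0,0],[0,0,0],[0,0,0],[0,0,0],[0,0,0]], rotation=[[0,0,0],[0,0,0],[0,0,0],[0,0,0],[0,0,0]], claw=[0,0,0,0,0])

```text
clock: 25.9
tcp_pos: [0.42, -0.1934, -0.0105]
ee_rot: [0.001, 0.345, 0.939, 0.0]
wrist_force: [-3.4, -0.1, 8.1]
finger_gap: 0.0361
grip_force: 60.6
```

>>> carry_out(linear=[[0,0,-0.5],[0,0,-0.6],[0,0,-0.5],[0,0,0],[0,0,0]], rotation=[[0,0,0],[0,0,-1],[0,0,-1],[0,0,-1],[0,0,-1]], claw=[0,0,0,0,0])

```text
clock: 26.4
tcp_pos: [0.4206, -0.1932, 0.07]
ee_rot: [0.002, 0.189, 0.982, 0.0]
wrist_force: [1.1, 0.4, -1.2]
finger_gap: 0.0363
grip_force: 60.4
```

>>> carry_out(linear=[[0,0,0],[0,0,0],[0,0,0],[0,0,0],[0,0,0]], rotation=[[0,0,-1],[0,0,-1],[0,0,-1],[0,0,-1],[0,0,-1]], claw=[0,0,0,0,0])

```text
clock: 26.9
tcp_pos: [0.4198, -0.1932, 0.0691]
ee_rot: [0.001, -0.009, 1.0, -0.0]
wrist_force: [0.6, -0.6, 0.4]
finger_gap: 0.0358
grip_force: 60.4
```

>>> carry_out(linear=[[0,0,0],[-0.2,0.76,0],[-0.2,0.76,0],[-0.2,0.76,0],[-0.2,0.76,0]], rotation=[[0,0,0],[0,0,0],[0,0,0],[0,0,0],[0,0,0]], claw=[0,0,0,0,0])

```text
clock: 27.4
tcp_pos: [0.4576, -0.039, 0.0689]
ee_rot: [0.001, -0.006, 1.0, 0.0]
wrist_force: [0.5, -1.2, -1.2]
finger_gap: 0.0364
grip_force: 60.4
```

>>> carry_out(linear=[[-0.2,0.76,0],[-0.2,0.74,0],[0,0,0],[0,0,0],[0,0,0]], rotation=[[0,0,0],[0,0,0],[0,0,0],[0,0,0],[0,0,0]], claw=[0,0,0,0,0])

```text
clock: 27.9
tcp_pos: [0.4758, 0.0338, 0.0686]
ee_rot: [0.0, -0.006, 1.0, -0.0]
wrist_force: [0.3, 0.2, -0.4]
finger_gap: 0.036
grip_force: 60.5
```

>>> carry_out(linear=[[0,0,0],[0,0,0]], rotation=[[0,0,0],[0,0,0]], claw=[0,0])

```text
clock: 28.1
tcp_pos: [0.4759, 0.0337, 0.0685]
ee_rot: [0.0, -0.006, 1.0, -0.0]
wrist_force: [0.2, -0.4, -0.3]
finger_gap: 0.0362
grip_force: 60.5
```

```bash
python3 - <<'E'
from h import *
o,R=tool(); c=camera("wrist"); np.savez("pl4.npz",**c); h=held(c,o,.0285); print(h)
f=np.array(h[0][:2])/1e3 if h else np.zeros(2)
print(o["clock"],o["tcp_pos"],win(-.055,-.03),units([*(win(-.055,-.03)-f),.0315],.0156))
E
```

```text
[[-0.3, -1.0, np.float64(0.92)]]
28.1 [0.47590715 0.03368714 0.06852973] [0.47737467 0.03594569] (array([-0.035,  0.062,  0.74 ]), array([-0.  ,  0.  , -0.03]))
```

>>> carry_out(linear=[[-0.035,0.055,0.3],[0,0,0.25],[0,0,0.08],[0,0,0],[0,0,0]], rotation=[[0,0,0],[0,0,0],[0,0,0],[0,0,0],[0,0,0]], claw=[0,0,0,0,0])

```text
clock: 28.65
tcp_pos: [0.4779, 0.0372, 0.0373]
ee_rot: [0.0, -0.007, 1.0, 0.0]
wrist_force: [0.5, 0.2, -0.4]
finger_gap: 0.0362
grip_force: 60.4
```

>>> carry_out(linear=[[0,-0.012,0.05],[0,0,0.04],[0,0,0.03],[0,0,0]], rotation=[[0,0,0],[0,0,0],[0,0,0],[0,0,0]], claw=[0,0,0,0])

```text
clock: 29.05
tcp_pos: [0.478, 0.0369, 0.0315]
ee_rot: [0.0, -0.007, 1.0, 0.0]
wrist_force: [-2.4, 0.1, 10.0]
finger_gap: 0.0362
grip_force: 61.7
```

>>> carry_out(linear=[[0,0,0],[0,0,0],[0,0,0],[0,0,0],[0,0,-0.3]], rotation=[[0,0,0],[0,0,0],[0,0,0],[0,0,0],[0,0,0]], claw=[0.68,0.68,0.68,0.68,0.68])

```text
clock: 29.55
tcp_pos: [0.4765, 0.0368, 0.0448]
ee_rot: [-0.001, -0.008, 1.0, -0.0]
wrist_force: [-0.4, 0.2, 0.3]
finger_gap: 0.0579
grip_force: 0.0
```

>>> carry_out(linear=[[0,0,-0.6],[0,0,-0.5],[0.16,-0.82,0],[0.16,-0.82,0],[0.16,-0.82,0]], rotation=[[0,0,0],[0,0,0],[0,0,0],[0,0,0],[0,0,0]], claw=[0.68,0.68,0.68,0.68,0.68])

```text
clock: 30.05
tcp_pos: [0.4554, -0.0874, 0.1012]
ee_rot: [0.0, -0.008, 1.0, 0.0]
wrist_force: [0.8, 0.5, 0.2]
finger_gap: 0.0584
grip_force: 0.0
```

>>> carry_out(linear=[[0.16,-0.82,0],[0.16,-0.82,0],[0.16,-0.82,0],[0.16,-0.82,0],[0.16,-0.82,0]], rotation=[[0,0,0],[0,0,0],[0,0,0],[0,0,0],[0,0,0]], claw=[0.68,0.68,0.68,0.68,0.68])

```text
clock: 30.55
tcp_pos: [0.4182, -0.2936, 0.1009]
ee_rot: [0.0, -0.008, 1.0, 0.0]
wrist_force: [1.1, -0.5, 0.5]
finger_gap: 0.0581
grip_force: 0.0
```

>>> carry_out(linear=[[0,0,0],[0,0,0],[0,0,0],[0,0,0],[0,0,0]], rotation=[[0,0,1],[0,0,1],[0,0,1],[0,0,1],[0,0,1]], claw=[0.68,0.68,0.68,0.68,0.68])

```text
clock: 31.05
tcp_pos: [0.4185, -0.292, 0.1008]
ee_rot: [-0.0, 0.193, 0.981, 0.0]
wrist_force: [-0.4, 0.1, -0.6]
finger_gap: 0.0584
grip_force: 0.0
```

>>> carry_out(linear=[[0,0,0],[0,0,0],[0,0,0],[0,0,0],[0,0,0]], rotation=[[0,0,1],[0,0,1],[0,0,1],[0,0,1],[0,0,1]], claw=[0.68,0.68,0.68,0.68,0.68])

```text
clock: 31.55
tcp_pos: [0.4186, -0.2919, 0.1008]
ee_rot: [-0.0, 0.384, 0.923, 0.0]
wrist_force: [0.8, 0.2, 0.4]
finger_gap: 0.0582
grip_force: 0.0
```

>>> carry_out(linear=[[0,0,0],[0,0,0],[0,0,0],[0,0,0],[0,0,0]], rotation=[[0,0,1],[0,0,1],[0,0,1],[0,0,1],[0,0,1]], claw=[0.68,0.68,0.68,0.68,0.68])

```text
clock: 32.05
tcp_pos: [0.4186, -0.2919, 0.1008]
ee_rot: [-0.0, 0.56, 0.829, 0.0]
wrist_force: [0.1, 0.5, 0.0]
finger_gap: 0.0581
grip_force: 0.0
```

>>> carry_out(linear=[[0,0,0],[0,0,0],[0,0,0]], rotation=[[0,0,1],[0,0,0],[0,0,0]], claw=[0.68,0.68,0.68])

```text
clock: 32.35
tcp_pos: [0.4187, -0.2919, 0.1008]
ee_rot: [-0.0, 0.59, 0.807, -0.0]
wrist_force: [-0.0, -0.3, 0.2]
finger_gap: 0.0583
grip_force: 0.0
```

```bash
python3 - <<'E'
from h import *
o,R=tool(); c=camera("wrist"); np.savez("h5.npz",**c)
print(watches(c,G,z=.016,thr=60))
print(o["clock"],o["tcp_pos"],o["joint_positions"].round(2),units([.4188,-.2926,-.0113],-1.27))
t=camera("top"); np.savez("top2.npz",**t); P={"p%+.3f%+.3f"%(x,y):win(x,y) for x,y in((0,-.03),(0,-.105),(-.055,-.03))}
print(watches(t,P,z=.06,thr=110), watches(t,G,z=.016,thr=60))
E
```

```text
{'w1': (array([ 0.5864, -0.2888]), np.float64(1.06), np.float64(1.19)), 'w2': None, 'w3': (array([ 0.4688, -0.2671]), np.float64(0.35), np.float64(0.66)), 'w4': None, 'w5': None}
32.35 [ 0.41865156 -0.29191169  0.10083064] [-0.05  0.45  0.76  2.02 -0.42  0.83  1.26] (array([-1.300e-02, -1.000e-03,  2.243e+00]), array([-0.  , -0.  ,  0.09]))
{'p+0.000-0.030': (array([0.5335, 0.0375]), np.float64(0.79), np.float64(0.84)), 'p+0.000-0.105': (array([ 0.5342, -0.0365]), np.float64(0.82), np.float64(0.85)), 'p-0.055-0.030': (array([0.4779, 0.0381]), np.float64(0.83), np.float64(0.85))} {'w1': (array([ 0.59 , -0.288]), np.float64(1.02), np.float64(1.09)), 'w2': None, 'w3': (array([ 0.4748, -0.2588]), np.float64(0.29), np.float64(0.62)), 'w4': None, 'w5': None}
```

Watch 5 is no longer at its spot, and a blob shows near (0.47,−0.26), so it has been knocked aside. I'll find it by code.

```bash
python3 - <<'E'
from h import *
for f in("h5","top2"):
    c=dict(np.load(f+".npz")); print(f)
    for g in [(x,y) for x in(.41,.44,.47,.50) for y in (-.33,-.30,-.27,-.24,-.21)]:
        r=watches(c,{"a":g},z=.016,thr=60)["a"]
        if r and r[2]<1.3 and r[1]>.85: print(g,r)
c=dict(np.load("h5.npz")); crop(c,150,80,360,240,2.2,"pics/h5.png")
E
```

```text
h5
(0.47, -0.27) (array([ 0.4604, -0.2572]), np.float64(0.96), np.float64(1.1))
(0.47, -0.24) (array([ 0.4607, -0.255 ]), np.float64(0.97), np.float64(1.02))
top2
(0.44, -0.27) (array([ 0.4596, -0.255 ]), np.float64(0.94), np.float64(1.04))
(0.44, -0.24) (array([ 0.4595, -0.2519]), np.float64(0.93), np.float64(0.96))
(0.47, -0.27) (array([ 0.4611, -0.255 ]), np.float64(1.01), np.float64(1.03))
(0.47, -0.24) (array([ 0.4611, -0.2521]), np.float64(0.93), np.float64(1.05))
```

View pics/h5.png

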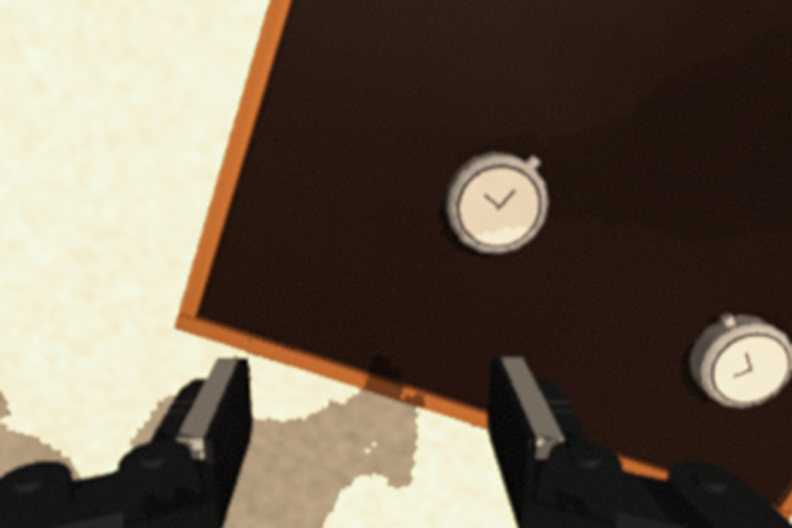

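Watch 5 is now at crop (499,203), which is about (0.460,−0.256), with its crown roughly 50° from the closing line. Watch 1 is at (740,365), unmoved. I'll reposition over watch 5.

>>> carry_out(linear=[[0.22,0.51,0],[0.22,0.51,0],[0,0,0],[0,0,0],[0,0,0]], rotation=[[0,0,0],[0,0,0],[0,0,1],[0,0,1],[0,0,0]], claw=[0.68,0.68,0.68,0.68,0.68])

```text
clock: 32.95
tcp_pos: [0.4608, -0.2555, 0.1008]
ee_rot: [-0.0, 0.654, 0.757, -0.0]
wrist_force: [0.2, -1.0, -0.5]
finger_gap: 0.0586
grip_force: 0.0
```

>>> carry_out(linear=[[0,0,0.8],[0,0,0],[0,0,0]], rotation=[[0,0,0],[0,0,0],[0,0,0]], claw=[0.68,0.68,0.68])

```text
clock: 33.25
tcp_pos: [0.4598, -0.2558, 0.061]
ee_rot: [-0.001, 0.653, 0.757, -0.0]
wrist_force: [-0.4, -0.5, -0.2]
finger_gap: 0.0581
grip_force: 0.0
```

```bash
python3 - <<'E'
from h import *
o,R=tool(); c=camera("wrist"); np.savez("h5b.npz",**c); t=camera("top")
print(watches(c,{"a":(.4605,-.2555)},z=.017,thr=60),watches(t,{"a":(.461,-.2545)},z=.017,thr=60))
print(held(c,o,.018-o["tcp_pos"][2]))
print(o["clock"],o["tcp_pos"],units([.4605,-.2555,-.0118],-1.42))
E
```

```text
{'a': (array([ 0.4602, -0.2546]), np.float64(1.01), np.float64(1.01))} {'a': (array([ 0.4607, -0.2532]), np.float64(1.01), np.float64(1.05))}
[[0.1, -0.3, np.float64(0.81)]]
33.25 [ 0.45984851 -0.25578751  0.06102432] (array([ 0.019, -0.009,  1.478]), array([ 0.01,  0.01, -0.06]))
```

>>> carry_out(linear=[[0.012,0,0.6],[0,0,0.55],[0,0,0.34],[0,0,0],[0,0,0]], rotation=[[0,0,0],[0,0,0],[0,0,0],[0,0,0],[0,0,0]], claw=[0.68,0.68,0.68,0.68,0])

```text
clock: 33.85
tcp_pos: [0.4612, -0.2556, -0.0124]
ee_rot: [0.001, 0.654, 0.757, 0.0]
wrist_force: [-1.1, -0.2, -0.1]
finger_gap: 0.0451
grip_force: 0.0
```

>>> carry_out(linear=[[0,0,0],[0,0,0],[0,0,0],[0,0,0],[0,0,0]], rotation=[[0,0,0],[0,0,0],[0,0,0],[0,0,0],[0,0,0]], claw=[0,0,0,0,0])

```text
clock: 34.35
tcp_pos: [0.4615, -0.2557, -0.0117]
ee_rot: [0.001, 0.654, 0.757, 0.0]
wrist_force: [-2.2, 0.9, 5.0]
finger_gap: 0.0368
grip_force: 59.4
```

>>> carry_out(linear=[[0,0,-0.5],[0,0,-0.6],[0,0,-0.54],[0,0,0],[0,0,0]], rotation=[[0,0,0],[0,0,-1],[0,0,-1],[0,0,-1],[0,0,-1]], claw=[0,0,0,0,0])

```text
clock: 34.85
tcp_pos: [0.4618, -0.2556, 0.0709]
ee_rot: [0.002, 0.523, 0.852, 0.0]
wrist_force: [-1.1, 0.5, -0.9]
finger_gap: 0.0365
grip_force: 60.6
```

>>> carry_out(linear=[[0,0,0],[0,0,0],[0,0,0],[0,0,0],[0,0,0]], rotation=[[0,0,-1],[0,0,-1],[0,0,-1],[0,0,-1],[0,0,-1]], claw=[0,0,0,0,0])

```text
clock: 35.35
tcp_pos: [0.461, -0.2556, 0.07]
ee_rot: [0.001, 0.344, 0.939, -0.0]
wrist_force: [0.6, -0.5, -1.0]
finger_gap: 0.0366
grip_force: 60.6
```

>>> carry_out(linear=[[0,0,0],[0,0,0],[0,0,0],[0,0,0],[0,0,0]], rotation=[[0,0,-1],[0,0,-1],[0,0,-1],[0,0,-1],[0,0,-1]], claw=[0,0,0,0,0])

```text
clock: 35.85
tcp_pos: [0.461, -0.2556, 0.07]
ee_rot: [0.001, 0.15, 0.989, -0.0]
wrist_force: [0.2, -0.4, -0.9]
finger_gap: 0.0363
grip_force: 60.6
```

>>> carry_out(linear=[[0,0,0],[0,0,0],[0,0,0],[0,0,0],[0,0,0]], rotation=[[0,0,-1],[0,0,-1],[0,0,-1],[0,0,-1],[0,0,0]], claw=[0,0,0,0,0])

```text
clock: 36.35
tcp_pos: [0.461, -0.2558, 0.0698]
ee_rot: [0.001, -0.008, 1.0, -0.001]
wrist_force: [-0.5, 0.5, -0.9]
finger_gap: 0.0364
grip_force: 60.6
```

>>> carry_out(linear=[[-0.08,0.86,0],[-0.08,0.86,0],[-0.08,0.86,0],[-0.08,0.86,0],[-0.08,0.86,0]], rotation=[[0,0,0],[0,0,0],[0,0,0],[0,0,0],[0,0,0]], claw=[0,0,0,0,0])

```text
clock: 36.85
tcp_pos: [0.4778, -0.0384, 0.0694]
ee_rot: [0.001, -0.006, 1.0, -0.0]
wrist_force: [0.4, 0.0, -1.8]
finger_gap: 0.0363
grip_force: 60.6
```

>>> carry_out(linear=[[0,0,0],[0,0,0],[0,0,0]], rotation=[[0,0,0],[0,0,0],[0,0,0]], claw=[0,0,0])

```text
clock: 37.15
tcp_pos: [0.4776, -0.041, 0.0689]
ee_rot: [0.0, -0.006, 1.0, -0.0]
wrist_force: [0.2, -0.8, -0.9]
finger_gap: 0.0364
grip_force: 60.6
```

```bash
python3 - <<'E'
from h import *
o,R=tool(); c=camera("wrist"); np.savez("pl5.npz",**c); h=held(c,o,.0297); print(h)
f=np.array(h[0][:2])/1e3 if h else np.zeros(2)
print(o["clock"],o["tcp_pos"],win(-.055,-.105)-f,units([*(win(-.055,-.105)-f),.0303],.0156))
E
```

```text
[[-0.2, -0.8, np.float64(0.91)]]
37.15 [ 0.47756169 -0.0410084   0.06894084] [ 0.47874463 -0.03824519] (array([-0.026,  0.062,  0.771]), array([-0.01,  0.01, -0.05]))
```

>>> carry_out(linear=[[-0.026,0.05,0.3],[0,0,0.25],[0,0,0.1],[0,0,0],[0,0,0]], rotation=[[0,0,0],[0,0,0],[0,0,0],[0,0,0],[0,0,0]], claw=[0,0,0,0,0])

```text
clock: 37.7
tcp_pos: [0.4788, -0.0381, 0.0363]
ee_rot: [0.0, -0.007, 1.0, -0.0]
wrist_force: [0.9, -1.4, -1.2]
finger_gap: 0.0364
grip_force: 60.6
```

>>> carry_out(linear=[[0,0,0.05],[0,0,0.04],[0,0,0.03],[0,0,0]], rotation=[[0,0,0],[0,0,0],[0,0,0],[0,0,0]], claw=[0,0,0,0])

```text
clock: 38.1
tcp_pos: [0.4788, -0.0372, 0.0303]
ee_rot: [0.0, -0.007, 1.0, 0.0]
wrist_force: [-2.4, 0.1, 5.7]
finger_gap: 0.0368
grip_force: 61.3
```

>>> carry_out(linear=[[0,0,0],[0,0,0],[0,0,0],[0,0,0],[0,0,-0.3]], rotation=[[0,0,0],[0,0,0],[0,0,0],[0,0,0],[0,0,0]], claw=[0.68,0.68,0.68,0.68,0.68])

```text
clock: 38.6
tcp_pos: [0.4774, -0.0373, 0.0439]
ee_rot: [-0.001, -0.008, 1.0, -0.0]
wrist_force: [-0.1, -1.0, 0.3]
finger_gap: 0.058
grip_force: 0.0
```

>>> carry_out(linear=[[0,0,-0.6],[0,0,-0.5],[-0.3,-0.72,0],[-0.3,-0.72,0],[-0.3,-0.72,0]], rotation=[[0,0,0],[0,0,0],[0,0,0],[0,0,0],[0,0,0]], claw=[0.68,0.68,0.68,0.68,0.68])

```text
clock: 39.1
tcp_pos: [0.526, -0.1455, 0.1003]
ee_rot: [0.0, -0.008, 1.0, 0.0]
wrist_force: [0.1, 0.1, -0.1]
finger_gap: 0.0582
grip_force: 0.0
```

>>> carry_out(linear=[[-0.3,-0.72,0],[-0.3,-0.72,0],[-0.3,-0.72,0],[-0.3,-0.72,0],[0,0,0]], rotation=[[0,0,0],[0,0,0],[0,0,0],[0,0,0],[0,0,0.92]], claw=[0.68,0.68,0.68,0.68,0.68])

```text
clock: 39.6
tcp_pos: [0.5875, -0.2945, 0.0999]
ee_rot: [0.0, 0.032, 0.999, -0.002]
wrist_force: [-0.8, -0.6, 0.2]
finger_gap: 0.0586
grip_force: 0.0
```

>>> carry_out(linear=[[0,0,0],[0,0,0],[0,0,0],[0,0,0],[0,0,0]], rotation=[[0,0,0.92],[0,0,0.92],[0,0,0.92],[0,0,0.92],[0,0,0]], claw=[0.68,0.68,0.68,0.68,0.68])

```text
clock: 40.1
tcp_pos: [0.5873, -0.2875, 0.0996]
ee_rot: [-0.0, 0.176, 0.984, -0.0]
wrist_force: [0.4, -0.7, -0.4]
finger_gap: 0.058
grip_force: 0.0
```

```bash
python3 - <<'E'
from h import *
o,R=tool(); c=camera("wrist"); np.savez("h1.npz",**c); t=camera("top"); np.savez("top3.npz",**t)
print(watches(c,{"w1":G["w1"]},z=.016,thr=60),watches(t,{"w1":G["w1"]},z=.016,thr=60),held(c,o,.018-o["tcp_pos"][2]))
print(o["clock"],o["tcp_pos"],o["joint_positions"].round(2),units([.5887,-.2888,-.0120],-.35))
P={"p%+.3f%+.3f"%(x,y):win(x,y) for x,y in((0,-.03),(0,-.105),(-.055,-.03),(-.055,-.105))}
print(watches(t,P,z=.06,thr=110),win(-.055,-.105))
E
```

```text
{'w1': (array([ 0.5887, -0.29  ]), np.float64(1.07), np.float64(1.08))} {'w1': (array([ 0.589 , -0.2879]), np.float64(0.96), np.float64(1.12))} [[1.6, -2.8, np.float64(1.02)], [1.6, -2.8, np.float64(0.85)]]
40.1 [ 0.5872995  -0.28747418  0.09960094] [ 0.07  0.61  0.48  1.65 -0.33  0.96  1.88] (array([-0.036, -0.014,  2.235]), array([-0.  , -0.  , -0.01]))
{'p+0.000-0.030': (array([0.534 , 0.0374]), np.float64(0.83), np.float64(0.86)), 'p+0.000-0.105': (array([ 0.5342, -0.0365]), np.float64(0.84), np.float64(0.87)), 'p-0.055-0.030': (array([0.4778, 0.0381]), np.float64(0.84), np.float64(0.88)), 'p-0.055-0.105': (array([ 0.4787, -0.0362]), np.float64(0.85), np.float64(0.87))} [ 0.47854463 -0.03904519]
```

>>> carry_out(linear=[[-0.04,-0.024,0.8],[0,0,0.6],[0,0,0.5],[0,0,0.34],[0,0,0]], rotation=[[0,0,0],[0,0,0],[0,0,0],[0,0,0],[0,0,0]], claw=[0.68,0.68,0.68,0.68,0.68])

```text
clock: 40.7
tcp_pos: [0.5874, -0.2887, -0.0143]
ee_rot: [-0.002, 0.175, 0.985, 0.001]
wrist_force: [0.1, 1.1, 0.1]
finger_gap: 0.0581
grip_force: 0.0
```

>>> carry_out(linear=[[0,0,0],[0,0,0],[0,0,0],[0,0,0],[0,0,0]], rotation=[[0,0,0],[0,0,0],[0,0,0],[0,0,0],[0,0,0]], claw=[0,0,0,0,0])

```text
clock: 41.2
tcp_pos: [0.5899, -0.2902, -0.0104]
ee_rot: [0.001, 0.176, 0.984, -0.0]
wrist_force: [-1.3, 1.4, 7.6]
finger_gap: 0.036
grip_force: 60.7
```

>>> carry_out(linear=[[0,0,-0.5],[0,0,-0.6],[0,0,-0.52],[0,0,0],[0,0,0]], rotation=[[0,0,0],[0,0,-0.92],[0,0,-0.92],[0,0,-0.92],[0,0,-0.92]], claw=[0,0,0,0,0])

```text
clock: 41.7
tcp_pos: [0.5898, -0.2898, 0.0707]
ee_rot: [0.001, 0.028, 1.0, -0.0]
wrist_force: [0.2, -0.4, -1.2]
finger_gap: 0.0365
grip_force: 60.2
```

>>> carry_out(linear=[[0,0,0],[0,0,0],[-0.007,0.82,0],[-0.007,0.82,0],[-0.007,0.82,0]], rotation=[[0,0,-0.92],[0,0,0],[0,0,0],[0,0,0],[0,0,0]], claw=[0,0,0,0,0])

```text
clock: 42.2
tcp_pos: [0.588, -0.1654, 0.0692]
ee_rot: [0.0, -0.006, 1.0, 0.0]
wrist_force: [0.9, 1.1, -1.1]
finger_gap: 0.0364
grip_force: 60.2
```

>>> carry_out(linear=[[-0.007,0.82,0],[-0.007,0.82,0],[-0.007,0.82,0],[-0.007,0.82,0],[-0.007,0.82,0]], rotation=[[0,0,0],[0,0,0],[0,0,0],[0,0,0],[0,0,0]], claw=[0,0,0,0,0])

```text
clock: 42.7
tcp_pos: [0.5868, 0.0402, 0.0693]
ee_rot: [0.0, -0.006, 1.0, 0.0]
wrist_force: [0.5, 0.0, -0.7]
finger_gap: 0.0362
grip_force: 60.2
```

>>> carry_out(linear=[[0,0,0],[0,0,0],[0,0,0],[0,0,0]], rotation=[[0,0,0],[0,0,0],[0,0,0],[0,0,0]], claw=[0,0,0,0])

```text
clock: 43.1
tcp_pos: [0.5869, 0.0368, 0.0691]
ee_rot: [0.0, -0.006, 1.0, -0.0]
wrist_force: [-0.6, -0.6, -0.2]
finger_gap: 0.0363
grip_force: 60.2
```

```bash
python3 - <<'E'
from h import *
o,R=tool(); c=camera("wrist"); np.savez("pl6.npz",**c); h=held(c,o,.0284); print(h)
f=np.array(h[0][:2])/1e3 if h else np.zeros(2)
print(o["clock"],o["tcp_pos"],win(.055,-.03)-f,units([*(win(.055,-.03)-f),.0316],.0156))
E
```

```text
[[-0.7, -0.5, np.float64(0.9)]]
43.1 [0.58685219 0.03679191 0.06910288] [0.58806129 0.03816162] (array([-0.025,  0.025,  0.749]), array([-0.01,  0.  , -0.04]))
```

>>> carry_out(linear=[[-0.022,0.01,0.3],[0,0,0.25],[0,0,0.09],[0,0,0],[0,0,0]], rotation=[[0,0,0],[0,0,0],[0,0,0],[0,0,0],[0,0,0]], claw=[0,0,0,0,0])

```text
clock: 43.65
tcp_pos: [0.5878, 0.0389, 0.0367]
ee_rot: [-0.0, -0.007, 1.0, -0.0]
wrist_force: [0.0, -1.0, -0.7]
finger_gap: 0.0363
grip_force: 60.2
```

>>> carry_out(linear=[[-0.005,-0.018,0.04],[0,0,0.04],[0,0,0.025],[0,0,0]], rotation=[[0,0,0],[0,0,0],[0,0,0],[0,0,0]], claw=[0,0,0,0])

```text
clock: 44.05
tcp_pos: [0.5881, 0.0381, 0.0317]
ee_rot: [0.0, -0.007, 1.0, 0.0]
wrist_force: [0.4, 0.5, -0.9]
finger_gap: 0.0365
grip_force: 60.3
```

>>> carry_out(linear=[[0,0,0],[0,0,0],[0,0,0],[0,0,0],[0,0,-0.3]], rotation=[[0,0,0],[0,0,0],[0,0,0],[0,0,0],[0,0,0]], claw=[0.68,0.68,0.68,0.68,0.68])

```text
clock: 44.55
tcp_pos: [0.5867, 0.0381, 0.0457]
ee_rot: [-0.002, -0.007, 1.0, -0.0]
wrist_force: [-0.1, 0.1, -0.4]
finger_gap: 0.0583
grip_force: 0.0
```

>>> carry_out(linear=[[0,0,-0.6],[0,0,-0.8],[0,0,-0.5],[0.3,0.8,0],[0.3,0.8,0]], rotation=[[0,0,0],[0,0,0],[0,0,0],[0,0,0],[0,0,0]], claw=[0.68,0.68,0.68,0.68,0.68])

```text
clock: 45.05
tcp_pos: [0.5579, 0.1173, 0.1441]
ee_rot: [0.002, -0.006, 1.0, 0.0]
wrist_force: [0.2, 1.0, 0.6]
finger_gap: 0.0579
grip_force: 0.0
```

>>> carry_out(linear=[[0.3,0.79,0],[0,0,0],[0,0,0],[0,0,0]], rotation=[[0,0,0],[0,0,0],[0,0,0],[0,0,0]], claw=[0.68,0.68,0.68,0.68])

```text
clock: 45.45
tcp_pos: [0.5419, 0.1557, 0.1424]
ee_rot: [0.0, -0.007, 1.0, -0.0]
wrist_force: [0.6, 0.1, 0.2]
finger_gap: 0.0582
grip_force: 0.0
```

```bash
python3 - <<'E'
from h import *
o,R=tool(); c=camera("wrist"); np.savez("lv.npz",**c); t=camera("top"); np.savez("top4.npz",**t)
print(o["clock"],o["tcp_pos"],units([*win(.01,.09),.051],.0156))
p=c["pixels"][80:330,60:460,::-1]
cv2.imwrite("pics/lv.png",cv2.resize(p,None,fx=2,fy=2,interpolation=cv2.INTER_CUBIC))
print(((proj(c,[*win(.01,.09),.106])-[60,80])*2).round())
P={"p%+.3f%+.3f"%(x,y):win(x,y) for x,y in((0,-.03),(0,-.105),(-.055,-.03),(-.055,-.105),(.055,-.03))}
print(watches(t,P,z=.06,thr=110),win(.055,-.03))
E
```

```text
45.45 [0.54193745 0.15569306 0.14243188] (array([0.03 , 0.034, 1.822]), array([-0.  ,  0.01, -0.04]))
[522. 269.]
{'p+0.000-0.030': None, 'p+0.000-0.105': None, 'p-0.055-0.030': (array([0.4775, 0.038 ]), np.float64(0.82), np.float64(0.85)), 'p-0.055-0.105': None, 'p+0.055-0.030': (array([0.589 , 0.0387]), np.float64(0.83), np.float64(0.84))} [0.58736129 0.03766162]
```

View pics/lv.png

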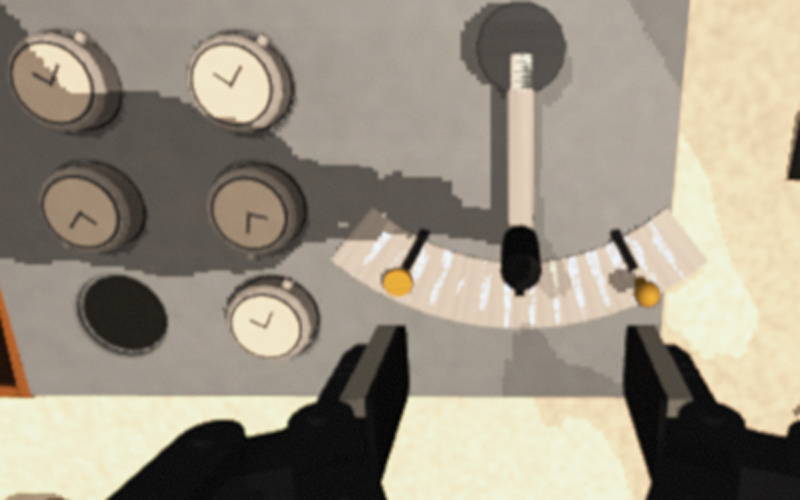

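All five watches lie in pockets (the empty one is at (123,313)). The lever is still in the middle with its knob top at (521,268). The ball pin is at (648,294), on the +0.5 side. I'll grip the knob lower down and throw it.

>>> carry_out(linear=[[0.03,0.02,0.6],[0,0,0.6],[0,0,0.4],[0,0,0.2],[0,0,0]], rotation=[[0,0,0],[0,0,0],[0,0,0],[0,0,0],[0,0,0]], claw=[0.68,0.68,0.68,0.68,0.68], squeeze=40)

```text
clock: 46.05
tcp_pos: [0.5394, 0.1567, 0.0507]
ee_rot: [-0.001, -0.007, 1.0, -0.001]
wrist_force: [-0.3, -0.2, 0.2]
finger_gap: 0.0579
grip_force: 0.0
```

>>> carry_out(linear=[[0,0,0],[0,0,0],[0,0,0],[0,0,0],[0,0,0]], rotation=[[0,0,0],[0,0,0],[0,0,0],[0,0,0],[0,0,0]], claw=[0,0,0,0,0])

```text
clock: 46.55
tcp_pos: [0.5407, 0.1579, 0.0526]
ee_rot: [0.001, -0.007, 1.0, 0.0]
wrist_force: [-0.3, -1.5, 6.7]
finger_gap: 0.0149
grip_force: 38.9
```

>>> carry_out(linear=[[0,0,0],[0,0,0]], rotation=[[0,0,0],[0,0,0]], claw=[0,0])

```text
clock: 46.75
tcp_pos: [0.5407, 0.1578, 0.0526]
ee_rot: [0.001, -0.007, 1.0, 0.0]
wrist_force: [0.5, -2.8, 6.2]
finger_gap: 0.0147
grip_force: 38.9
```

>>> carry_out(linear=[[0.013,0.2,0],[0.037,0.2,0],[0.061,0.19,0],[0.085,0.18,0],[0,0,0]], rotation=[[0,0,0],[0,0,0],[0,0,0],[0,0,0],[0,0,0]], claw=[0,0,0,0,0])

```text
clock: 47.25
tcp_pos: [0.5303, 0.1971, 0.0526]
ee_rot: [0.001, -0.008, 1.0, 0.0]
wrist_force: [2.2, -3.5, 5.6]
finger_gap: 0.015
grip_force: 39.9
```

>>> carry_out(linear=[[0,0,0],[0,0,0],[0,0,0]], rotation=[[0,0,0],[0,0,0],[0,0,0]], claw=[0,0,0])

```text
clock: 47.55
tcp_pos: [0.5305, 0.1966, 0.0526]
ee_rot: [0.001, -0.007, 1.0, 0.0]
wrist_force: [2.0, -1.9, 6.0]
finger_gap: 0.0148
grip_force: 39.9
```

>>> carry_out(linear=[[0,0,0],[0,0,0],[0,0,0],[0,0,0],[0,0,-0.2]], rotation=[[0,0,0],[0,0,0],[0,0,0],[0,0,0],[0,0,0]], claw=[0.68,0.68,0.68,0.68,0.68])

```text
clock: 48.05
tcp_pos: [0.5284, 0.196, 0.0609]
ee_rot: [-0.001, -0.008, 1.0, -0.001]
wrist_force: [-0.5, -0.2, -0.3]
finger_gap: 0.0583
grip_force: 0.0
```

>>> carry_out(linear=[[0,0,-0.9],[0,0,-0.9],[0,0,-0.9],[0,0,-0.9],[0,0,0]], rotation=[[0,0,0],[0,0,0],[0,0,0],[0,0,0],[0,0,0]], claw=[0.68,0.68,0.68,0.68,0.68])

```text
clock: 48.55
tcp_pos: [0.5327, 0.197, 0.2487]
ee_rot: [0.005, -0.007, 1.0, 0.002]
wrist_force: [0.2, -0.4, -0.1]
finger_gap: 0.0581
grip_force: 0.0
```

```bash
cat >> h.py <<'E'
def dark(c,X,half,thr,open_=0,close=0):
    """biggest dark blob in a window (half px) round the projection of X -> minAreaRect in picture pixels"""
    u,v=proj(c,X).astype(int); g=cv2.cvtColor(c["pixels"],cv2.COLOR_RGB2GRAY)[v-half:v+half,u-half:u+half]
    g=cv2.resize(g,None,fx=4,fy=4,interpolation=cv2.INTER_CUBIC); m=(g<thr).astype(np.uint8)
    if close: m=cv2.morphologyEx(m,cv2.MORPH_CLOSE,np.ones((close,close)))
    if open_: m=cv2.morphologyEx(m,cv2.MORPH_OPEN,np.ones((open_,open_)))
    cs=sorted(cv2.findContours(m,cv2.RETR_EXTERNAL,cv2.CHAIN_APPROX_NONE)[0],key=cv2.contourArea)[::-1][:3]
    return [(cv2.boxPoints(cv2.minAreaRect(k))+.5)/4-.5+[u-half,v-half] for k in cs if len(k)>20]
E
python3 - <<'E'
from h import *
o,R=tool(); c=camera("wrist"); np.savez("st.npz",**c); t=camera("top"); np.savez("top5.npz",**t)
print(o["clock"],o["tcp_pos"],o["joint_positions"].round(2))
for a in(0,.5):
    X=[*win(-.07+.08*np.cos(a),.09+.08*np.sin(a)),.106]; u,v=proj(c,X).astype(int); print("knob",a,(u,v),c["pixels"][v-2:v+3,u-2:u+3].mean().round())
for n,cc,h in(("wr0",dict(np.load("wr0.npz")),22),("st",c,32),("top",dict(np.load("top0.npz")),14)):
    u,v=proj(cc,[.636,.415,.074]); print(n,(u.round(),v.round()))
    g=cv2.cvtColor(cc["pixels"],cv2.COLOR_RGB2GRAY)[int(v)-h:int(v)+h,int(u)-h:int(u)+h]; print(np.percentile(g,[2,10,25,50,75,95]))
    for thr in(np.percentile(g,12),np.percentile(g,20)):
        for b in dark(cc,[.636,.415,.074],h,thr,close=9)[:2]:
            P=np.array([ray(cc,p,.074)[:2] for p in b]); print(round(float(thr)),b.mean(0).round(1),P.round(3).tolist(),"c",P.mean(0).round(4))
E
```

```text
48.55 [0.53271462 0.19697165 0.24869831] [-0.77  0.31  0.43  1.69 -0.14  1.15  1.28]
knob 0 (np.int64(281), np.int64(186)) 145.0
knob 0.5 (np.int64(316), np.int64(177)) 23.0
wr0 (np.float64(522.0), np.float64(234.0))
[ 48.7  93.  120.  155.  165.  169. ]
98 [516.2 239.4] [[0.641, 0.392], [0.629, 0.401], [0.65, 0.424], [0.662, 0.415]] c [0.6453 0.4079]
98 [528.7 233.2] [[0.628, 0.41], [0.621, 0.415], [0.641, 0.439], [0.648, 0.434]] c [0.6347 0.4246]
111 [523.9 235.1] [[0.641, 0.384], [0.611, 0.435], [0.635, 0.451], [0.666, 0.4]] c [0.6382 0.4177]
111 [505.7 223.2] [[0.622, 0.379], [0.614, 0.392], [0.616, 0.393], [0.624, 0.38]] c [0.6188 0.3863]
st (np.float64(482.0), np.float64(252.0))
[ 40.9  87.5 114.  141.  153.  206. ]
92 [477.7 255.7] [[0.64, 0.384], [0.619, 0.422], [0.643, 0.437], [0.665, 0.399]] c [0.6417 0.4105]
92 [499.1 245.9] [[0.621, 0.422], [0.612, 0.429], [0.633, 0.45], [0.642, 0.443]] c [0.627  0.4361]
108 [483.3 252.7] [[0.64, 0.383], [0.609, 0.435], [0.635, 0.451], [0.666, 0.399]] c [0.6374 0.417 ]
108 [465.1 229.6] [[0.608, 0.356], [0.578, 0.402], [0.6, 0.418], [0.632, 0.372]] c [0.6044 0.3871]
top (np.float64(199.0), np.float64(154.0))
[ 56.66  72.    84.    97.   104.   137.  ]
74 [197.8 153.5] [[0.631, 0.446], [0.66, 0.399], [0.646, 0.39], [0.616, 0.437]] c [0.6384 0.418 ]
74 [210.1 166.2] [[0.604, 0.383], [0.604, 0.376], [0.597, 0.376], [0.597, 0.383]] c [0.6002 0.3795]
80 [197.9 153.4] [[0.632, 0.447], [0.661, 0.398], [0.646, 0.388], [0.616, 0.438]] c [0.6387 0.4178]
80 [207.2 158.3] [[0.623, 0.406], [0.638, 0.379], [0.626, 0.373], [0.611, 0.399]] c [0.6244 0.3891]
```

The lever knob is now at +0.5, dark at the predicted pixel. The label is at (0.638, 0.4175), and the stand's yaw is about 0.54. I'll measure the scanner and mat next.

```bash
python3 - <<'E'
from h import *
for n in("st","top5","top0"):
    c=dict(np.load(n+".npz")); g=cv2.cvtColor(c["pixels"],cv2.COLOR_RGB2GRAY)
    k=4; xs=np.arange(.30,.60,.0005); ys=np.arange(.27,.46,.0005)   # rectified map at z=.003 / .034
    for nm,z in(("mat",.003),("scan",.034)):
        Xg=np.stack(np.meshgrid(xs,ys,indexing="ij")+[np.full((len(xs),len(ys)),z)] if False else [*np.meshgrid(xs,ys,indexing="ij"),np.full((len(xs),len(ys)),z)],-1)
        p=Xg@c["R"].T+c["t"]; u=(c["fx"]*p[...,0]/p[...,2]+c["cx"]).astype(np.float32); v=(c["fy"]*p[...,1]/p[...,2]+c["cy"]).astype(np.float32)
        I=cv2.remap(g,u,v,cv2.INTER_CUBIC)
        M=np.zeros(I.shape,np.uint8)
        if n=="st" and nm=="scan": print(np.percentile(I[200:360,100:280],[5,25,50,75,95]))
        if nm=="mat": m=(I<(75 if n=="st" else 70)).astype(np.uint8); m=cv2.morphologyEx(m,cv2.MORPH_CLOSE,np.ones((41,41))); m=cv2.morphologyEx(m,cv2.MORPH_OPEN,np.ones((61,61)))
        else:
            cv2.fillPoly(M,[np.array([[int((y-.27)/.0005),int((x-.30)/.0005)] for x,y in((.522,.412),(.519,.309),(.356,.315),(.359,.419))])],1)
            for thr in((45,60,75)):
                m=((I>thr)&(M>0)).astype(np.uint8); m=cv2.morphologyEx(m,cv2.MORPH_OPEN,np.ones((15,15))); m=cv2.morphologyEx(m,cv2.MORPH_CLOSE,np.ones((41,41)))
                cs=cv2.findContours(m,cv2.RETR_EXTERNAL,cv2.CHAIN_APPROX_NONE)[0]
                if not cs: continue
                b=cv2.boxPoints(cv2.minAreaRect(max(cs,key=cv2.contourArea))); q=np.argwhere(m); x=q[:,0]*.0005+.30; y=q[:,1]*.0005+.27
                h=x<.46; f=np.polyfit(x[h],y[h],1); print(n,thr,"scan box",(b[:,::-1]*.0005+[.30,.27]).round(3).tolist(),"handle line yaw",f[0].round(3),"y@.45",np.polyval(f,.45).round(4),"x range",x.min().round(3),x.max().round(3))
            continue
        cs=cv2.findContours(m,cv2.RETR_EXTERNAL,cv2.CHAIN_APPROX_NONE)[0]
        r=cv2.minAreaRect(max(cs,key=cv2.contourArea)); b=cv2.boxPoints(r)[:,::-1]*.0005+[.30,.27]
        print(n,"mat",b.mean(0).round(4),b.round(3).tolist())
E
```

```text
st mat [0.413  0.3647] [[0.526, 0.27], [0.3, 0.27], [0.3, 0.459], [0.526, 0.459]]
[ 13.  28.  30.  87. 124.]
st 45 scan box [[0.359, 0.332], [0.359, 0.418], [0.522, 0.418], [0.522, 0.332]] handle line yaw -0.083 y@.45 0.3645 x range 0.358 0.522
st 60 scan box [[0.359, 0.333], [0.359, 0.418], [0.522, 0.418], [0.522, 0.333]] handle line yaw 0.009 y@.45 0.371 x range 0.358 0.522
st 75 scan box [[0.52, 0.339], [0.355, 0.346], [0.359, 0.419], [0.523, 0.412]] handle line yaw 0.055 y@.45 0.3748 x range 0.358 0.522
top5 mat [0.4498 0.348 ] [[0.3, 0.27], [0.3, 0.426], [0.6, 0.426], [0.6, 0.27]]
top5 45 scan box [[0.519, 0.308], [0.355, 0.313], [0.358, 0.397], [0.522, 0.392]] handle line yaw 0.111 y@.45 0.3441 x range 0.356 0.521
top5 60 scan box [[0.376, 0.309], [0.376, 0.391], [0.521, 0.391], [0.521, 0.309]] handle line yaw -0.097 y@.45 0.3492 x range 0.376 0.521
top5 75 scan box [[0.378, 0.34], [0.375, 0.362], [0.432, 0.371], [0.435, 0.348]] handle line yaw 0.159 y@.45 0.3627 x range 0.377 0.496
top0 mat [0.4395 0.3658] [[0.526, 0.304], [0.349, 0.31], [0.353, 0.428], [0.53, 0.422]]
top0 45 scan box [[0.377, 0.327], [0.372, 0.378], [0.52, 0.393], [0.526, 0.342]] handle line yaw 0.109 y@.45 0.3579 x range 0.375 0.521
top0 60 scan box [[0.456, 0.339], [0.454, 0.387], [0.52, 0.39], [0.522, 0.342]] handle line yaw 0.102 y@.45 0.3578 x range 0.378 0.52
top0 75 scan box [[0.46, 0.34], [0.456, 0.382], [0.518, 0.388], [0.522, 0.346]] handle line yaw 0.112 y@.45 0.3588 x range 0.38 0.52
```

>>> carry_out(linear=[[0.4,0.82,0],[0.4,0.82,0],[0.39,0.82,0],[0.39,0.81,0],[0,0,0.8]], rotation=[[0,0,0],[0,0,0],[0,0,0],[0,0,0],[0,0,-0.6]], claw=[0.68,0.68,0.68,0.68,0.68])

```text
clock: 49.15
tcp_pos: [0.4452, 0.3675, 0.2036]
ee_rot: [0.001, -0.037, 0.999, 0.004]
wrist_force: [1.3, 0.6, -0.5]
finger_gap: 0.058
grip_force: 0.0
```

>>> carry_out(linear=[[0,0,0.8],[0,0,0.6],[0,0,0],[0,0,0]], rotation=[[0,0,-0.58],[0,0,0],[0,0,0],[0,0,0]], claw=[0.68,0.68,0.68,0.68])

```text
clock: 49.55
tcp_pos: [0.4477, 0.3579, 0.1314]
ee_rot: [-0.001, -0.054, 0.999, -0.001]
wrist_force: [0.5, 0.6, 1.1]
finger_gap: 0.0581
grip_force: 0.0
```

```bash
cat >> h.py <<'E'
def rect(c,z,x0,x1,y0,y1,s=.001):
    xs=np.arange(x0,x1,s); ys=np.arange(y0,y1,s); X=np.stack([*np.meshgrid(xs,ys,indexing="ij"),np.full((len(xs),len(ys)),z)],-1)
    p=X@c["R"].T+c["t"]; m=lambda a:a.astype(np.float32)
    return cv2.remap(cv2.cvtColor(c["pixels"],cv2.COLOR_RGB2GRAY),m(c["fx"]*p[...,0]/p[...,2]+c["cx"]),m(c["fy"]*p[...,1]/p[...,2]+c["cy"]),cv2.INTER_LINEAR),xs,ys
E
python3 - <<'E'
from h import *
o,R=tool(); c=camera("wrist"); np.savez("hs.npz",**c)
print(o["clock"],o["tcp_pos"],units([.451,.3592,-.012],.108))
I,xs,ys=rect(c,.031,.35,.54,.30,.43,.001)
for i in range(10,190,15): print(xs[i].round(3),I[i,::4].tolist())
E
```

```text
49.55 [0.44768641 0.35793566 0.13135724] (array([-0.05 ,  0.006,  2.89 ]), array([0.  , 0.  , 0.01]))
0.36 [225, 227, 228, 112, 29, 28, 30, 28, 33, 34, 34, 34, 34, 34, 33, 35, 33, 34, 33, 35, 34, 34, 34, 35, 35, 34, 34, 33, 33, 33, 82, 235, 236]
0.375 [224, 227, 224, 99, 29, 28, 29, 16, 15, 17, 48, 55, 72, 96, 102, 108, 47, 33, 34, 33, 34, 34, 33, 36, 34, 34, 34, 34, 34, 34, 145, 237, 236]
0.39 [226, 227, 226, 49, 28, 29, 29, 16, 15, 59, 106, 112, 113, 116, 118, 122, 114, 31, 34, 34, 33, 35, 34, 34, 34, 33, 34, 36, 35, 35, 213, 234, 234]
0.405 [225, 224, 216, 35, 28, 28, 27, 14, 14, 21, 87, 111, 112, 114, 116, 116, 114, 60, 28, 32, 33, 33, 33, 33, 34, 33, 33, 34, 34, 33, 233, 238, 237]
0.42 [122, 124, 125, 23, 28, 29, 28, 23, 16, 14, 66, 106, 111, 113, 115, 116, 109, 101, 30, 29, 29, 28, 30, 30, 33, 34, 35, 35, 35, 31, 235, 234, 235]
0.435 [118, 118, 120, 15, 26, 29, 29, 28, 16, 14, 29, 92, 80, 22, 24, 23, 108, 110, 46, 28, 29, 29, 29, 29, 29, 29, 30, 32, 35, 34, 234, 239, 237]
0.45 [226, 224, 134, 27, 28, 30, 28, 28, 24, 15, 14, 72, 108, 25, 23, 21, 43, 114, 97, 28, 29, 30, 29, 30, 29, 29, 29, 29, 28, 57, 226, 230, 236]
0.465 [237, 224, 120, 29, 29, 29, 27, 17, 16, 15, 13, 38, 94, 111, 111, 112, 114, 114, 106, 38, 42, 29, 29, 29, 28, 29, 28, 30, 29, 104, 224, 228, 227]
0.48 [238, 238, 82, 36, 31, 30, 25, 14, 16, 24, 83, 95, 98, 102, 104, 107, 109, 111, 113, 112, 113, 106, 32, 29, 29, 29, 29, 29, 30, 163, 229, 220, 225]
0.495 [238, 238, 52, 36, 35, 36, 35, 19, 14, 14, 79, 108, 111, 112, 111, 111, 112, 112, 113, 113, 112, 102, 75, 28, 30, 29, 29, 30, 28, 196, 47, 46, 61]
0.51 [58, 8, 25, 50, 43, 39, 35, 29, 33, 28, 47, 103, 109, 110, 111, 112, 114, 111, 111, 111, 113, 105, 106, 29, 28, 28, 28, 29, 27, 217, 121, 13, 11]
0.525 [10, 9, 41, 237, 238, 238, 239, 239, 240, 240, 241, 189, 168, 192, 208, 215, 219, 228, 226, 229, 227, 229, 227, 227, 226, 219, 222, 228, 223, 227, 222, 10, 14]
```

>>> carry_out(linear=[[-0.048,0.017,0.8],[0,0,0.8],[0,0,0.7],[0,0,0.4],[0,0,0.15]], rotation=[[0,0,0],[0,0,0],[0,0,0],[0,0,0],[0,0,0]], claw=[0.68,0.68,0.68,0.68,0.68], squeeze=80)

```text
clock: 50.1
tcp_pos: [0.4505, 0.3598, -0.0112]
ee_rot: [-0.0, -0.055, 0.999, -0.0]
wrist_force: [0.0, -0.0, 0.2]
finger_gap: 0.0579
grip_force: 0.0
```

>>> carry_out(linear=[[0,0,0],[0,0,0],[0,0,0],[0,0,0],[0,0,0]], rotation=[[0,0,0],[0,0,0],[0,0,0],[0,0,0],[0,0,0]], claw=[0.68,0,0,0,0])

```text
clock: 50.6
tcp_pos: [0.4515, 0.3607, -0.0087]
ee_rot: [0.001, -0.055, 0.999, 0.001]
wrist_force: [-0.7, -0.1, 7.2]
finger_gap: 0.0306
grip_force: 79.9
```

>>> carry_out(linear=[[0,0,0],[0,0,0],[0,0,0]], rotation=[[0,0,0],[0,0,0],[0,0,0]], claw=[0,0,0])

```text
clock: 50.9
tcp_pos: [0.4515, 0.3607, -0.0087]
ee_rot: [0.001, -0.055, 0.999, 0.001]
wrist_force: [-0.2, -1.2, 7.1]
finger_gap: 0.0301
grip_force: 79.9
```

>>> carry_out(linear=[[0,0,-0.3],[0,0,-0.5],[0,0,-0.57],[0,0,0],[0,0,0]], rotation=[[0,0,0],[0,0,0],[0,0,0],[0,0,-0.9],[0,0,-0.9]], claw=[0,0,0,0,0])

```text
clock: 51.4
tcp_pos: [0.4512, 0.3605, 0.0605]
ee_rot: [0.001, -0.128, 0.992, 0.001]
wrist_force: [-0.1, 0.3, -0.6]
finger_gap: 0.0303
grip_force: 79.3
```

>>> carry_out(linear=[[0,0,0],[0,0,0],[0,0,0],[0,0,0],[0,0,0]], rotation=[[0,0,-0.9],[0,0,-0.9],[0,0,-0.9],[0,0,-0.9],[0,0,0]], claw=[0,0,0,0,0])

```text
clock: 51.9
tcp_pos: [0.4507, 0.3598, 0.0592]
ee_rot: [0.001, -0.268, 0.963, 0.0]
wrist_force: [0.0, 0.4, -0.5]
finger_gap: 0.0302
grip_force: 79.3
```

>>> carry_out(linear=[[-0.18,-0.47,0],[-0.18,-0.47,0],[0,0,0],[0,0,0],[0,0,0]], rotation=[[0,0,0],[0,0,0],[0,0,0],[0,0,0],[0,0,0]], claw=[0,0,0,0,0])

```text
clock: 52.4
tcp_pos: [0.4893, 0.3295, 0.0581]
ee_rot: [-0.0, -0.267, 0.964, 0.0]
wrist_force: [-0.5, 1.1, -2.1]
finger_gap: 0.0303
grip_force: 79.4
```

```bash
python3 - <<'E'
from h import *
o,R=tool(); c=camera("wrist"); np.savez("sc_hold.npz",**c)
print(o["clock"],o["tcp_pos"],o["finger_gap"],o["grip_force"],R.as_matrix().round(3).tolist(),units([.4911,.3294,.0453],.54))
# rectify at handle/head top planes in scanner frame (axis along tool -x)
M=R.as_matrix(); ax=-M[:,0]; w=M[:,1]; T=o["tcp_pos"]; g=cv2.cvtColor(c["pixels"],cv2.COLOR_RGB2GRAY)
for nm,h in(("handle",.028),("head",.034)):
    print(nm)
    for s in(np.arange(-.08,.03,.015) if nm=="handle" else np.arange(.03,.09,.006)):
        L=[int(g[tuple(np.clip(np.round(proj(c,T+ax*s+w*y-M[:,2]*(.0117+h))[::-1]).astype(int),0,[399,639]))]) for y in np.arange(-.034,.035,.004)]
        print(round(float(s),3),L)
# label from here
for thr in(90,110):
    for b in dark(c,[.638,.4175,.074],40,thr,close=9)[:2]: P=np.array([ray(c,p,.074)[:2] for p in b]); print(thr,b.mean(0).round(1),P.round(3).tolist(),P.mean(0).round(4))
E
```

```text
52.4 [0.4892623  0.32948976 0.05809151] 0.030286509005481965 79.36993360519409 [[-0.857, -0.515, -0.0], [-0.515, 0.857, 0.001], [-0.0, 0.001, -1.0]] (array([-0.032, -0.025,  0.254]), array([ 0.01, -0.  ,  0.03]))
handle
-0.08 [124, 122, 130, 120, 127, 122, 229, 225, 229, 227, 230, 218, 30, 31, 30, 33, 36, 35]
-0.065 [165, 125, 122, 128, 125, 84, 114, 116, 117, 120, 122, 117, 74, 27, 29, 26, 33, 35]
-0.05 [166, 164, 129, 119, 134, 75, 114, 115, 118, 120, 120, 117, 73, 28, 29, 29, 31, 36]
-0.035 [167, 160, 124, 127, 96, 55, 58, 58, 59, 57, 121, 117, 40, 32, 28, 29, 31, 37]
-0.02 [162, 159, 161, 131, 23, 54, 57, 29, 31, 30, 37, 55, 37, 30, 31, 31, 30, 30]
-0.005 [240, 110, 14, 64, 10, 53, 57, 15, 10, 11, 14, 53, 23, 54, 64, 13, 28, 32]
0.01 [13, 10, 13, 14, 11, 80, 114, 115, 112, 117, 118, 115, 75, 20, 13, 14, 12, 13]
0.025 [12, 14, 13, 48, 65, 72, 72, 74, 73, 74, 72, 72, 74, 14, 14, 13, 12, 13]
head
0.03 [16, 14, 12, 11, 112, 114, 112, 112, 113, 113, 115, 114, 116, 115, 14, 13, 14, 12]
0.036 [13, 13, 14, 15, 10, 10, 41, 104, 114, 115, 85, 26, 12, 9, 15, 12, 15, 13]
0.042 [15, 15, 11, 1
[... 246 characters left out ...]
3, 11, 10, 13, 13, 14, 12, 12, 14, 11, 10, 14]
0.066 [15, 11, 13, 15, 13, 15, 13, 14, 17, 10, 13, 13, 12, 12, 11, 13, 12, 15]
0.072 [13, 13, 15, 13, 14, 12, 16, 12, 13, 13, 14, 13, 13, 15, 14, 11, 13, 14]
0.078 [14, 14, 12, 9, 11, 14, 13, 14, 13, 13, 10, 12, 12, 13, 15, 13, 15, 12]
0.084 [14, 14, 12, 13, 16, 14, 13, 14, 13, 13, 10, 12, 12, 13, 12, 12, 15, 12]Traceback (most recent call last):
  File "<stdin>", line 13, in <module>
  File "h.py", line 50, in dark
    g=cv2.resize(g,None,fx=4,fy=4,interpolation=cv2.INTER_CUBIC); m=(g<thr).astype(np.uint8)
cv2.error: OpenCV(4.12.0) /io/opencv/modules/imgproc/src/resize.cpp:4208: error: (-215:Assertion failed) !ssize.empty() in function 'resize'
```

The scanner is aligned in the grip, centred and level. I'll move to the aim pose.

>>> carry_out(linear=[[-0.03,-0.025,0.15],[0,0,0.1],[0,0,0],[0,0,0],[0,0,0]], rotation=[[0,0,0],[0,0,0],[0,0,0],[0,0,0],[0,0,0]], claw=[0,0,0,0,0])

```text
clock: 52.95
tcp_pos: [0.4919, 0.3284, 0.0452]
ee_rot: [0.0, -0.267, 0.964, 0.0]
wrist_force: [1.7, -0.7, -0.9]
finger_gap: 0.0301
grip_force: 79.4
```

```bash
python3 - <<'E'
from h import *
o,R=tool(); M=R.as_matrix(); T=o["tcp_pos"]; ax=-M[:,0]
beam=T+ax*(.175-.0033)-M[:,2]*(.0117+.017)
print(o["clock"],T,o["finger_gap"],"beam",beam.round(4),"label .638 .4175 .074",units([.4911,.3294,.0453],.54))
s=camera("scene"); np.savez("sceneh.npz",**s)
for n in("scene0","sceneh"):
    c=dict(np.load(n+".npz")) 
    for thr in(70,90):
        for b in dark(c,[.638,.4175,.074],18,thr,close=7)[:1]: print(n,thr,b.mean(0).round(1),proj(c,[.638,.4175,.074]).round(1),b.round(1).tolist())
E
```

```text
52.95 [0.49194146 0.32841961 0.04519372] 0.030145605681673834 beam [0.6391 0.4169 0.0739] label .638 .4175 .074 (array([ 0.004,  0.025, -0.002]), array([-0.  ,  0.  ,  0.02]))
scene0 70 [444.7 144.9] [444.5 145.5] [[441.3, 152.1], [443.7, 137.0], [448.2, 137.7], [445.8, 152.8]]
scene0 90 [444.6 146. ] [444.5 145.5] [[440.5, 154.8], [443.5, 136.4], [448.6, 137.2], [445.6, 155.6]]
sceneh 70 [444.6 146. ] [444.5 145.5] [[440.6, 154.8], [443.5, 136.4], [448.5, 137.2], [445.7, 155.6]]
sceneh 90 [444.6 145.9] [444.5 145.5] [[440.0, 155.2], [443.0, 135.6], [449.1, 136.5], [446.1, 156.2]]
```

Three cameras agree on the label, and the beam is within about 1 mm of it. I'll make a tiny correction and hold for more than 2 s.

>>> carry_out(linear=[[0,0.02,0],[0,0,0],[0,0,0],[0,0,0],[0,0,0]], rotation=[[0,0,0],[0,0,0],[0,0,0],[0,0,0],[0,0,0]], claw=[0,0,0,0,0])

```text
clock: 53.5
tcp_pos: [0.4914, 0.3292, 0.0452]
ee_rot: [0.0, -0.267, 0.964, 0.0]
wrist_force: [0.5, -0.2, -0.4]
finger_gap: 0.0306
grip_force: 79.4
```

>>> carry_out(linear=[[0,0,0],[0,0,0],[0,0,0],[0,0,0],[0,0,0]], rotation=[[0,0,0],[0,0,0],[0,0,0],[0,0,0],[0,0,0]], claw=[0,0,0,0,0])

```text
clock: 54.0
tcp_pos: [0.4914, 0.3292, 0.0452]
ee_rot: [0.0, -0.267, 0.964, 0.0]
wrist_force: [-0.6, -0.4, -1.7]
finger_gap: 0.0303
grip_force: 79.4
```

>>> carry_out(linear=[[0,0,0],[0,0,0],[0,0,0],[0,0,0],[0,0,0]], rotation=[[0,0,0],[0,0,0],[0,0,0],[0,0,0],[0,0,0]], claw=[0,0,0,0,0])

```text
clock: 54.5
tcp_pos: [0.4914, 0.3292, 0.0452]
ee_rot: [0.0, -0.267, 0.964, 0.0]
wrist_force: [-0.8, -0.2, -0.9]
finger_gap: 0.0305
grip_force: 79.4
```

>>> carry_out(linear=[[0,0,0],[0,0,0],[0,0,0],[0,0,0],[0,0,0]], rotation=[[0,0,0],[0,0,0],[0,0,0],[0,0,0],[0,0,0]], claw=[0,0,0,0,0])

```text
clock: 55.0
tcp_pos: [0.4914, 0.3292, 0.0452]
ee_rot: [0.0, -0.267, 0.964, 0.0]
wrist_force: [-0.0, -0.6, -0.9]
finger_gap: 0.0301
grip_force: 79.4
```

>>> carry_out(linear=[[0,0,0],[0,0,0],[0,0,0],[0,0,0],[0,0,0]], rotation=[[0,0,0],[0,0,0],[0,0,0],[0,0,0],[0,0,0]], claw=[0,0,0,0,0])

```text
clock: 55.5
tcp_pos: [0.4914, 0.3292, 0.0452]
ee_rot: [0.0, -0.267, 0.964, 0.0]
wrist_force: [-0.3, -0.3, -0.8]
finger_gap: 0.0303
grip_force: 79.4
```

```bash
python3 - <<'E'
from h import *
o,R=tool(); c=camera("wrist"); M=R.as_matrix(); ax=-M[:,0]; w=M[:,1]; T=o["tcp_pos"]; g=cv2.cvtColor(c["pixels"],cv2.COLOR_RGB2GRAY)
print(o["clock"],T,M.round(3).tolist())
for s in(-.082,-.079,-.076,-.073,-.065,-.05,.01,.016,.02,.024,.028,.032):
    print(s,[int(g[tuple(np.round(proj(c,T+ax*s+w*y-M[:,2]*(.0117+.028))[::-1]).astype(int))]) for y in np.arange(-.032,.033,.004)])
E
```

```text
55.5 [0.49136344 0.32923453 0.04518983] [[-0.857, -0.515, 0.0], [-0.515, 0.857, 0.0], [-0.0, 0.0, -1.0]]
-0.082 [142, 121, 123, 126, 123, 127, 123, 226, 224, 229, 227, 219, 31, 32, 27, 29, 34]
-0.079 [126, 127, 126, 119, 120, 119, 79, 139, 142, 114, 122, 62, 29, 31, 27, 29, 35]
-0.076 [127, 121, 125, 123, 119, 77, 87, 87, 87, 88, 88, 86, 30, 30, 29, 28, 35]
-0.073 [127, 126, 119, 127, 42, 101, 115, 117, 121, 120, 124, 107, 29, 28, 30, 29, 33]
-0.065 [127, 128, 125, 127, 35, 105, 115, 117, 120, 122, 124, 107, 29, 28, 28, 32, 35]
-0.05 [164, 121, 122, 127, 39, 102, 115, 116, 119, 120, 122, 108, 28, 28, 29, 29, 29]
0.01 [12, 13, 11, 19, 23, 99, 113, 113, 116, 117, 119, 106, 9, 13, 11, 14, 14]
0.016 [12, 13, 13, 37, 38, 85, 106, 108, 109, 110, 110, 73, 17, 15, 14, 13, 14]
0.02 [13, 14, 16, 35, 38, 38, 38, 37, 38, 39, 39, 39, 31, 16, 15, 13, 13]
0.024 [15, 13, 13, 85, 58, 61, 58, 64, 61, 62, 63, 63, 62, 26, 13, 12, 13]
0.028 [18, 13, 10, 89, 90, 92, 92, 91, 93, 92, 90, 93, 94, 88, 15, 12, 9]
0.032 [22, 14, 14, 112, 113, 110, 111, 112, 114, 114, 115, 114, 117, 114, 14, 13, 20]
```

>>> carry_out(linear=[[0,0,-0.3],[0,0,0],[0,0,0],[0,0,0],[0,0,0]], rotation=[[0,0,0.9],[0,0,0.9],[0,0,0.9],[0,0,0.9],[0,0,0.9]], claw=[0,0,0,0,0])

```text
clock: 56.05
tcp_pos: [0.4913, 0.3293, 0.0602]
ee_rot: [0.0, -0.089, 0.996, 0.0]
wrist_force: [-0.6, 0.1, -1.1]
finger_gap: 0.0304
grip_force: 79.5
```

>>> carry_out(linear=[[0,0,0],[0,0,0],[0,0,0],[0,0,0],[0.5,0.34,0]], rotation=[[0,0,0.9],[0,0,0.9],[0,0,0.9],[0,0,0],[0,0,0]], claw=[0,0,0,0,0])

```text
clock: 56.55
tcp_pos: [0.4705, 0.3441, 0.0606]
ee_rot: [0.002, 0.019, 1.0, -0.001]
wrist_force: [-0.5, -0.6, -1.1]
finger_gap: 0.0305
grip_force: 79.4
```

>>> carry_out(linear=[[0.5,0.34,0],[0,0,0.6],[0,0,0.4],[0,0,0],[0,0,0]], rotation=[[0,0,0],[0,0,0],[0,0,0],[0,0,0],[0,0,0]], claw=[0,0,0,0,0])

```text
clock: 57.05
tcp_pos: [0.4428, 0.3647, 0.0104]
ee_rot: [-0.0, 0.017, 1.0, -0.0]
wrist_force: [0.0, 0.5, -1.0]
finger_gap: 0.03
grip_force: 79.4
```

```bash
python3 - <<'E'
from h import *
o,R=tool(); print(o["clock"],o["tcp_pos"],o["finger_gap"],o["grip_force"],units([.4432,.3649,-.0087],-.034))
E
```

```text
57.05 [0.44280618 0.36468575 0.0104204 ] 0.03001868068566012 79.43433880805969 (array([-0.008,  0.005,  0.382]), array([-0.01, -0.  ,  0.  ]))
```

>>> carry_out(linear=[[0,0,0.2],[0,0,0.12],[0,0,0.04],[0,0,0.02],[0,0,0]], rotation=[[0,0,0],[0,0,0],[0,0,0],[0,0,0],[0,0,0]], claw=[0,0,0,0,0])

```text
clock: 57.55
tcp_pos: [0.4427, 0.3649, -0.0086]
ee_rot: [0.0, 0.017, 1.0, 0.0]
wrist_force: [-0.8, -1.3, -1.2]
finger_gap: 0.0299
grip_force: 79.5
```

>>> carry_out(linear=[[0,0,0.01],[0,0,0],[0,0,0],[0,0,0],[0,0,0]], rotation=[[0,0,0],[0,0,0],[0,0,0],[0,0,0],[0,0,0]], claw=[0,0.6,0.6,0.6,0.6])

```text
clock: 58.05
tcp_pos: [0.4426, 0.365, -0.0093]
ee_rot: [0.0, 0.017, 1.0, 0.0]
wrist_force: [-0.0, -0.4, -0.7]
finger_gap: 0.0512
grip_force: 0.0
```

>>> carry_out(linear=[[0,0,0],[0,0,-0.3],[0,0,-0.7],[0,0,-0.9],[0,0,-0.9]], rotation=[[0,0,0],[0,0,0],[0,0,0],[0,0,0],[0,0,0]], claw=[0.6,0.6,0.6,0.6,0.6])

```text
clock: 58.55
tcp_pos: [0.4424, 0.3645, 0.1331]
ee_rot: [-0.0, 0.018, 1.0, -0.0]
wrist_force: [-0.4, 1.1, -0.2]
finger_gap: 0.051
grip_force: 0.0
```

>>> carry_out(linear=[[0,0,-0.9],[0,-0.8,-0.6],[0,-0.8,0],[0,0,0],[0,0,0]], rotation=[[0,0,0],[0,0,0],[0,0,0],[0,0,0],[0,0,0]], claw=[0.6,0.6,0.6,0.6,0.6])

```text
clock: 59.05
tcp_pos: [0.4399, 0.2842, 0.2069]
ee_rot: [0.0, 0.018, 1.0, 0.001]
wrist_force: [-0.8, 0.7, 0.6]
finger_gap: 0.051
grip_force: 0.0
```

```bash
python3 - <<'E'
from h import *
o,R=tool(); c=camera("wrist"); t=camera("top"); np.savez("fin.npz",**c); np.savez("fint.npz",**t); print(o["clock"],o["tcp_pos"])
I,xs,ys=rect(c,.031,.34,.54,.295,.435)
for i in range(8,200,16): print(xs[i].round(3),I[i,::4].tolist())
P={"p%+.3f%+.3f"%(x,y):win(x,y) for x,y in((0,-.03),(0,-.105),(-.055,-.03),(-.055,-.105),(.055,-.03))}
for n,cc in(("w",c),("t",t)): print(n,watches(cc,P,z=.06,thr=110))
for a in(0,.45,.5,.55):
    X=[*win(-.07+.08*np.cos(a),.09+.08*np.sin(a)),.106]
    for cc in(c,t): u,v=proj(cc,X).astype(int); print("knob",a,(u,v),cc["pixels"][max(v-1,0):v+2,u-1:u+2].mean().round())
E
```

```text
59.05 [0.43993263 0.28419249 0.20694771]
0.348 [210, 222, 225, 189, 173, 183, 200, 208, 216, 223, 226, 228, 223, 226, 224, 225, 226, 228, 228, 229, 229, 225, 226, 225, 223, 220, 225, 226, 223, 224, 226, 227, 226, 227, 225]
0.364 [213, 208, 205, 63, 27, 29, 30, 29, 29, 30, 25, 21, 16, 18, 28, 46, 50, 49, 49, 46, 41, 30, 30, 29, 29, 31, 30, 30, 30, 29, 28, 214, 221, 226, 224]
0.38 [210, 214, 177, 38, 26, 25, 25, 25, 28, 28, 18, 17, 16, 13, 69, 110, 120, 124, 127, 128, 129, 99, 29, 30, 30, 30, 30, 29, 29, 30, 35, 227, 223, 224, 223]
0.396 [210, 208, 165, 29, 25, 24, 24, 25, 25, 23, 13, 15, 13, 16, 59, 109, 121, 123, 125, 127, 117, 85, 28, 30, 30, 29, 29, 30, 29, 29, 77, 226, 226, 219, 219]
0.412 [213, 212, 188, 25, 24, 24, 23, 25, 25, 24, 11, 12, 12, 32, 62, 97, 100, 104, 106, 124, 112, 70, 28, 28, 27, 30, 30, 29, 31, 29, 126, 227, 225, 226, 225]
0.428 [202, 207, 154, 25, 24, 24, 25, 24, 25, 23, 11, 12, 13, 33, 68, 98, 26, 25, 24, 45, 105, 53, 29, 30, 30, 29, 30, 30, 28, 30, 170, 223, 223, 223, 226]
0.444 [207, 208, 87, 24, 24, 25, 26, 26, 24, 19, 14, 12, 15, 36, 73, 95, 34, 34, 31, 59,
[... 1363 characters left out ...]
loat64(0.83)), 'p+0.000-0.105': (array([ 0.5341, -0.0366]), np.float64(0.81), np.float64(0.84)), 'p-0.055-0.030': (array([0.4778, 0.038 ]), np.float64(0.81), np.float64(0.84)), 'p-0.055-0.105': (array([ 0.48  , -0.0371]), np.float64(0.73), np.float64(0.84)), 'p+0.055-0.030': (array([0.5889, 0.0387]), np.float64(0.82), np.float64(0.83))}
knob 0 (np.int64(202), np.int64(286)) 201.0
knob 0 (np.int64(282), np.int64(186)) 107.0
knob 0.45 (np.int64(234), np.int64(278)) 11.0
knob 0.45 (np.int64(270), np.int64(188)) 37.0
knob 0.5 (np.int64(237), np.int64(277)) 14.0
knob 0.5 (np.int64(269), np.int64(189)) 36.0
knob 0.55 (np.int64(240), np.int64(275)) 40.0
knob 0.55 (np.int64(268), np.int64(190)) 58.0
```

```bash
python3 -c "
from rig import *
print(hand_in())"
```

```text
the job is handed in; nothing more can be done
None
```

I handed the job in at about 59 s, with no verdict returned: all five watches are in winder pockets, the lever is in the ball-pin notch, the label was scanned for over 2 s, and the scanner is back, right way up, in the middle of its mat.

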